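# Make up the laser-mount kit: base plate under lug bracket, latch over both

## Robot

A 6-joint arm with a two-finger parallel gripper is mounted at the origin on the work surface. World frame = base frame: x ahead of the robot, y to its left, z up, the work surface at z = 0. Lengths are in mm, angles in rad, forces in N, time in s.
With the tool pointing down it reaches from about 350 to 975 mm from the base axis. Payload 17.4 kg.
Tool frame: the origin (TCP) lies midway between the tips of the shut fingers; the grasp point (between the pads) lies robot.grasp_offset behind it (robot.grasp_offset is the distance from the TCP to the grasp point, in mm); z points along the fingers, y is the line along which they close (so a half turn about z gives the same grasp; the last joint's range is limited). The gripper opens to 85 mm and grips with 20 to 120 N. Pads are 22 mm wide; open, the fingers measure 114 mm over their backs; the gripper's body (76 mm by 85 mm) begins 54 mm behind the grasp point. The pads swing forward as they close: fully open they stand 13 mm farther back than shut.
Start: joints at [1.304, 0.116, 1.442, -0, 1.584, -0.038], TCP at [153.104, 657.413, 231.303] pointing down, gripper open.
Joint ranges: [-2.83, 2.83], [-0.83, 2.19], [0.07, 2.5], [-1.14, 4.28], [0.01, 3], [-2.97, 2.97]. Speed limits (rad/s): [1.89, 1.89, 2.22, 3.14, 3.14, 3.14].

## Interface

Orientations are given as a unit quaternion [x, y, z, w].
In Python, from workcell import robot gives the robot as it stands.
- The arm moves only by the tool servo_tool, never from a script. Its argument "targets" is a list of rows, each a list of 5 numbers: the closure in counts, from 0 (fully open) to 255 (shut), then the shift along the tool's x, y, z in cm, then the turn about the tool's z in rad. A call has exactly 5 rows; each row shifts and turns the commanded pose from where the row before left it, along the tool's axes as they then stand; what a row does not reach is not made up. A row lasts 1/12 s, in which the tool goes at most 41.7 mm and 7.16 degrees, less where a joint would pass 70% of its speed; a pose out of reach is approached as far as the arm can. A call is refused whole if a number of a shift passes 4.17 or a number of a turn 0.125, either way. A call with a gripper value outside its range is refused whole. The fingers move at their own pace and stop on an object; "grip_force" is the grip in N (left out, the last holds). Time passes only in rows, so rows that do not move let the fingers close, or fill a call up. It gives the time, the measured TCP pose, the force, the opening and the grip force at its end, in the units of the state.
- robot.get_state(): the state, without advancing time (a new reading comes with each control period).
- robot.camera(name): name is "side" or "top" or "wrist"; returns the picture (400x640x3 uint8, red, green, blue); there is no depth.
- robot.get_calibration(name): a dict with "intrinsics" (3x3 intrinsics, pixels), "world_to_cam" (4x4, takes a point from world to camera coordinates). Camera axes: x right, y down, z forward; pixel columns grow to the right and rows downward; lengths in mm; the calibration is good to about 2 mm. The wrist camera is an equidistant fisheye: a pixel r from the principal point sees the ray r / f radians off the axis. A picture is of the moment at which its call begins: read the wrist's pose just before it. get_calibration takes no time and is no camera call; for the wrist camera it gives the pose at the moment of the call.
- robot.job_done(): hands the job in; it is judged then, once.
The state is a dict: "time": time; "joint_pos": joint angles; "joint_vel": joint speeds; "effort": joint torques, N m; "tool_pos": TCP position; "eef_rot": TCP orientation; "contact_force": force on the tool from outside, world axes, zero at the start; "wrist_torque": the same for the moment, N m; "width": finger opening in mm; "finger_force": force on a finger pad.
Only numpy, scipy, OpenCV 4.12 (cv2) and the standard library are available. Lean on these libraries where they do the work, as an engineer would, in place of code of your own. Each camera call takes 0.05 s, during which the arm holds its last target. There are 200 camera calls.

## Task

Make up this kit in the grey carrier tray: first swing the turn latch fully open, then slide the flat steel base plate along the tray's landing, without lifting it off, until it drops fully home in its recess. Set the lug bracket down flat on top of it inside the pocket walls, without dropping it, let go, and swing the latch back to its closed stop so that its nose lies over the bracket's foot. Leave the battery, the marker cup and the scanner where they are.

Things in the scene. Friction and masses are not known exactly. Their poses are not given: they have to be found in the camera images.
- tray: Grey plastic kit carrier fixed to the bench, 330 mm in x, 180 mm in y; origin: centre of its underside. x points from the flat landing (x -165 to 0 mm) to the pocket. Deck 14 mm above the bench; walls, cheeks and rims rise 8 mm more (22 mm above the bench). Landing: no wall at its -x end, so a pusher can come in from outside; side rims' inner faces at y +-84 mm.
- lead_in (a point): On the deck (14 mm above the bench) at tray x 47.5 mm, y 0, axes as the tray's: the end of the lead-in between two cheeks. The lead-in is 101 mm wide in y from tray x 20 to 47.5 mm and flares forward to about 136 mm wide at x 0.
- pocket (a point): Centre of the recess floor, tray x 100, y 0, 8 mm above the bench, axes as the tray's. Recess for the plate: 97 mm in x by 101 mm in y, 6 mm below the deck. Above the deck, on the same centre, a bay 105 mm in x by 127 mm in y with 8 mm walls takes the bracket's foot. Plate home: its origin is here. Bracket in place: its origin is 6 mm above.
- plate: Flat bare steel plate, x 92 mm, y 96 mm, 6 mm thick, 0.42 kg; origin: centre of its underside. Starts on the landing, up to 15 mm off the tray's middle line and 0.25 rad askew. Too wide to grip; push its -x edge. It tips nose first into the recess when half past its edge (tail rises up to 6 mm); the tail drops at the end, top flush with the deck.
- bracket: Aluminium bracket, 0.3 kg, on the bench left or right of the tray: foot 100 mm in x, 122 mm in y, 6 mm thick; from its middle rises a lug 12 mm thick in x, 50 mm wide in y, round top, 69 mm high in all, to grip across its thickness. Origin: centre of the foot's underside. Same when turned half round; its x goes along the tray's x. In the bay it has 2.5 mm clearance a side.
- latch (a joint): Turn latch on the tray's -y wall: bar 14 mm wide, 22 to 28 mm above the bench, rad. 0 = closed stop: nose (35 mm) to tray +y over the bay, 2 mm above the foot; tail with knob to tray -y, over the bench. Grows as it opens, clockwise from above: knob from tray -y to tray -x. Clear of the pocket above 1.4, open stop 1.75. Starts at 0 to 0.35; stays where left; 1.2 N at the knob moves it.
- latch_pivot (a point): On the latch's pivot axis, at the top of its bar, 28 mm above the bench; at tray x 100, y -77 mm, axes as the tray's.
- latch_knob (a point): Centre of the upright steel knob on the latch's tail, 42 mm above the bench: a cylinder 14 mm in diameter, from 28 to 56 mm above the bench, 52 mm from the pivot axis.
- battery: Bystander: black battery pack with grey top, 78 x 56 mm, 44 mm high, origin at the centre of its underside, on the bench on the other side of the tray from the bracket.
- cup: Bystander: red marker cup 72 mm in diameter, 100 mm high, with marker pens standing out to 150 mm; origin at the centre of its underside.
- scanner: Bystander: black hand scanner lying on the bench, about 190 mm long, 42 mm high, origin under its middle.

How it is judged:
By the outcome, as a careful person would: the job done as asked, in the order asked, and still so for the second after the job is handed in, with the robot touching nothing.
It also fails if it takes over 72 s, if anything falls off the work surface, if the arm or the gripper's body presses on something with over 40 N, if the wrist force passes 120 N, or if a joint passes its speed limit or range.

## Working session

There is one attempt and no reset: what is moved stays moved. The work goes in short steps, Python scripts to look and compute and a tool call to move; the robot and the scene stay as the last step left them, time stands still between calls to the robot, and variables do not carry over. Pictures are saved under pics/ and viewed, at most 10 in all, crops included, and the job is handed in when it is done.

Besides the shell and the picture viewer there is one more tool, called after "Request:" by a JSON object that holds its "name" and its "arguments", one argument or row to a line. servo_tool: Moves the arm, as the interface text tells. Its arguments: {"type":"object","properties":{"targets":{"type":"array","items":{"type":"array","items":{"type":"number"}}},"grip_force":{"type":"number"}},"required":["targets"]}

```bash
mkdir -p pics; ls; python3 - <<'E'
from workcell import robot
import cv2,numpy as np
print(robot.get_state(), robot.grasp_offset)
for n in ("top","side"):
    c=robot.get_calibration(n); print(n,np.round(c["intrinsics"],1).tolist(),np.round(c["world_to_cam"],4).tolist())
    cv2.imwrite(f"pics/{n}0.png",robot.camera(n)[:,:,::-1])
E
```

```text
pics
{'time': 0.0, 'joint_pos': array([ 1.30421473e+00,  1.16495245e-01,  1.44225187e+00,  9.26963562e-06,
        1.58401029e+00, -3.78368132e-02]), 'joint_vel': array([ 0.00080315, -0.00046364,  0.0002383 , -0.00094627, -0.00135651,
       -0.00096592]), 'effort': array([ 7.44495319e-04, -7.31988788e+01, -6.32498717e+01, -6.01457896e-05,
        6.32115858e-03,  1.99783592e-06]), 'tool_pos': array([153.04052842, 657.22912738, 230.56424818]), 'eef_rot': array([ 1.14123127e-01,  9.93466443e-01, -5.74938908e-04, -9.28817806e-05]), 'contact_force': array([-0.32035043, -0.0385139 ,  0.58058715]), 'wrist_torque': array([ 0.01512043, -0.03220483, -0.00831888]), 'finger_force': 0.0, 'width': 85.32117508480937} 18.700000000000003
top [[441.1, 0.0, 328.2], [0.0, 441.1, 196.2], [0.0, 0.0, 1.0]] [[0.0849, -0.9964, 0.0021, -18.9507], [-0.9738, -0.0835, -0.2114, 586.7631], [0.2108, 0.0159, -0.9774, 1143.4957], [0.0, 0.0, 0.0, 1.0]]
side [[397.6, 0.0, 321.3], [0.0, 397.6, 192.8], [0.0, 0.0, 1.0]] [[0.9173, -0.398, -0.0125, -505.842], [-0.2494, -0.5497, -0.7973, 208.9786], [0.3105, 0.7345, -0.6035, 912.9306], [0.0, 0.0, 0.0, 1.0]]
```

View pics/top0.png

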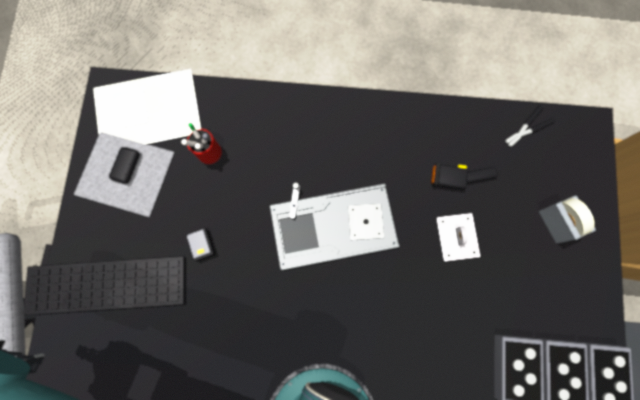

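View pics/side0.png

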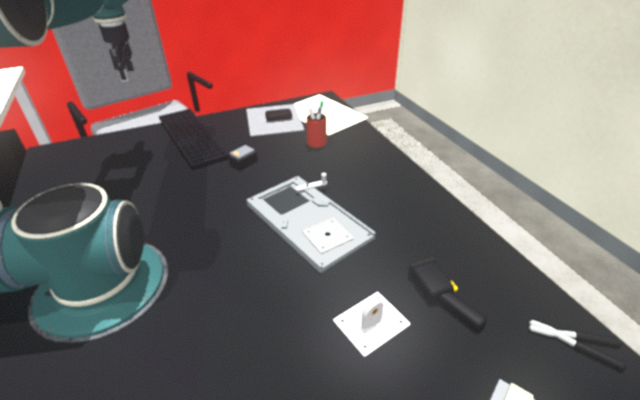

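The top view shows the tray centred near (333,226) with the pocket on its left (299,232), so tray x points roughly along world +y. The latch knob is near (296,186), the plate near (366,222), the bracket near (459,237), the battery at (200,243), the cup at (205,147) and the scanner at (463,177). The side view agrees with this.

```bash
cat > h.py <<'E'
import cv2,numpy as np
from workcell import robot
from scipy.spatial.transform import Rotation as Ro
def ray(cal,uv,wrist=False):
    K=np.array(cal["intrinsics"]);T=np.array(cal["world_to_cam"])
    p=(np.asarray(uv,float).reshape(-1,2)-K[:2,2])/[K[0,0],K[1,1]]
    if wrist:
        r=np.linalg.norm(p,axis=1,keepdims=True)+1e-12
        d=np.hstack([p/r*np.sin(r),np.cos(r)])
    else: d=np.hstack([p,np.ones((len(p),1))])
    R=T[:3,:3]; return -R.T@T[:3,3], d@R
def toplane(cal,uv,z,wrist=False):
    o,d=ray(cal,uv,wrist); return (o+d*((z-o[2])/d[:,2])[:,None])[:,:2]
def proj(cal,P,wrist=False):
    K=np.array(cal["intrinsics"]);T=np.array(cal["world_to_cam"])
    c=np.asarray(P,float).reshape(-1,3)@T[:3,:3].T+T[:3,3]
    if wrist:
        n=np.linalg.norm(c[:,:2],axis=1,keepdims=True)+1e-12
        q=c[:,:2]/n*np.arctan2(n,c[:,2:])
    else: q=c[:,:2]/c[:,2:]
    return q*[K[0,0],K[1,1]]+K[:2,2]
def plan(x,y,z,yaw=None,s=None):
    """shift in cm in tool axes (as they stand), turn about tool z; yaw=world angle of tool y (mod pi)"""
    s=s or robot.get_state(); R=Ro.from_quat(s["eef_rot"]).as_matrix()
    d=R.T@(np.array([x,y,z])-s["tool_pos"])/10
    cur=np.arctan2(R[1,1],R[0,1]); t=0
    if yaw is not None: t=-((yaw-cur+np.pi/2)%np.pi-np.pi/2)
    print("shift cm",np.round(d,2),"turn",round(t,3),"yaw now",round(cur,4),"tcp",np.round(s["tool_pos"],1),"t",round(s["time"],2))
E
python3 - <<'E'
from h import *
im=cv2.imread("pics/top0.png");cal=robot.get_calibration("top")
g=cv2.cvtColor(im,cv2.COLOR_BGR2GRAY)
m=(g>110).astype(np.uint8);m[:, :265]=0;m[:,490:]=0;m[:150]=0;m[280:]=0
for c in cv2.findContours(m,cv2.RETR_EXTERNAL,cv2.CHAIN_APPROX_NONE)[0]:
    if cv2.contourArea(c)>300:
        r=cv2.minAreaRect(c);b=cv2.boxPoints(r);print(r);print(toplane(cal,b,14).round(0).tolist())
print("knob",toplane(cal,[[296,186]],50),"plate",toplane(cal,[[366,222]],20),"pocket",toplane(cal,[[299,232]],8))
s=robot.get_state();c=robot.get_calibration("wrist");print(np.round(c["intrinsics"],1).tolist());o,_=ray(c,[[0,0]],True)
print(o,np.array(c["world_to_cam"])[:3,:3].round(3).tolist())
plan(500,60,330,None,s)
E
```

```text
((457.82476806640625, 236.61740112304688), (47.41867446899414, 38.08057403564453), 80.13418579101562)
[[564.0, -273.0], [592.0, -379.0], [462.0, -403.0], [435.0, -300.0]]
((331.28619384765625, 217.45008850097656), (83.61073303222656, 121.00772857666016), 78.83512115478516)
[[605.0, 217.0], [703.0, -117.0], [470.0, -176.0], [378.0, 146.0]]
knob [[610.36864085 122.81180209]] plate [[531.01469575 -79.96491619]] pocket [[488.55172204 104.97720102]]
[[309.7, 0.0, 318.1], [0.0, 309.7, 204.0], [0.0, 0.0, 1.0]]
[ 87.91742254 672.48837404 372.94522429] [[0.226, 0.974, -0.002], [0.938, -0.217, 0.27], [0.262, -0.063, -0.963]]
shift cm [-47.34 -50.31  -9.89] turn 0 yaw now 1.342 tcp [153.  657.2 230.6] t 0.1
```

Request:
{"name": "servo_tool", "arguments": {
  "targets": [
    [0, -2.4, -3.12, -0.35, 0],
    [0, -2.4, -3.12, -0.35, 0],
    [0, -2.4, -3.12, -0.35, 0],
    [0, -2.4, -3.12, -0.35, 0],
    [0, -2.4, -3.12, -0.35, 0]
  ]
}}

```text
time: 0.52
tool_pos: [234.8, 476.5, 248.4]
eef_rot: [0.114, 0.993, -0.0, -0.0]
contact_force: [0.4, 0.2, 1.6]
width: 85.4
finger_force: 0.0
```

Request:
{"name": "servo_tool", "arguments": {
  "targets": [
    [0, -2.4, -3.12, -0.35, 0],
    [0, -2.4, -3.12, -0.35, 0],
    [0, -2.4, -3.12, -0.35, 0],
    [0, -2.4, -3.12, -0.35, 0],
    [0, -2.4, -3.12, -0.35, 0]
  ]
}}

```text
time: 0.93
tool_pos: [316.2, 297.3, 266.3]
eef_rot: [0.114, 0.993, 0.0, 0.0]
contact_force: [0.6, 0.8, 0.3]
width: 85.2
finger_force: 0.0
```

Request:
{"name": "servo_tool", "arguments": {
  "targets": [
    [0, -2.4, -3.12, -0.35, 0],
    [0, -2.4, -3.12, -0.35, 0],
    [0, -2.4, -3.12, -0.35, 0],
    [0, -2.4, -3.12, -0.35, 0],
    [0, -2.4, -3.12, -0.35, 0]
  ]
}}

```text
time: 1.35
tool_pos: [397.7, 118.0, 284.0]
eef_rot: [0.114, 0.993, 0.0, 0.0]
contact_force: [0.8, 2.0, 0.2]
width: 85.7
finger_force: 0.0
```

Request:
{"name": "servo_tool", "arguments": {
  "targets": [
    [0, -2.4, -3.12, -0.35, 0],
    [0, -2.4, -3.12, -0.35, 0],
    [0, -2.4, -3.12, -0.35, 0],
    [0, -2.4, -3.12, -0.35, 0],
    [0, -2.4, -3.12, -0.35, 0]
  ]
}}

```text
time: 1.77
tool_pos: [479.3, -61.4, 301.4]
eef_rot: [0.114, 0.993, 0.0, 0.0]
contact_force: [1.3, 0.5, 0.1]
width: 85.0
finger_force: 0.0
```

Request:
{"name": "servo_tool", "arguments": {
  "targets": [
    [0, 0, 0, 0, 0],
    [0, 0, 0, 0, 0],
    [0, 0, 0, 0, 0],
    [0, 0, 0, 0, 0],
    [0, 0, 0, 0, 0]
  ]
}}

```text
time: 2.18
tool_pos: [478.8, -58.2, 301.4]
eef_rot: [0.113, 0.994, 0.0, 0.0]
contact_force: [0.3, 0.1, 0.0]
width: 85.2
finger_force: 0.0
```

```bash
python3 - <<'E'
from h import *
import pickle
c=robot.get_calibration("wrist");im=robot.camera("wrist")[:,:,::-1];cv2.imwrite("pics/w1.png",im);pickle.dump(c,open("w1.pkl","wb"))
print(robot.get_state()["tool_pos"],robot.get_state()["time"])
cv2.imwrite("pics/w1v.png",cv2.resize(im,(800,500),interpolation=cv2.INTER_CUBIC))
E
```

```text
[478.85232325 -58.22824134 301.45892971] 2.2333
```

View pics/w1v.png

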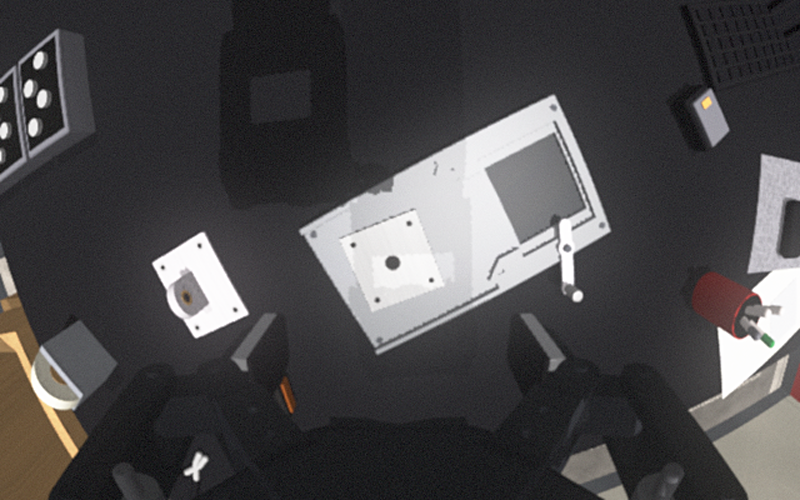

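The wrist view (scale 1.25) shows everything. The recess corners are near (485,168), (553,133), (585,208) and (521,243). The latch pivot is near (567,247) and the knob near (575,295). The plate is centred at about (392,262) and the bracket foot at about (201,285).

```bash
python3 - <<'E'
from h import *
im=cv2.imread("pics/w1.png")
cv2.imwrite("pics/w1c.png",cv2.resize(im[70:290,235:500],(795,660))[:600])
E
```

```text
(no output)
```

View pics/w1c.png

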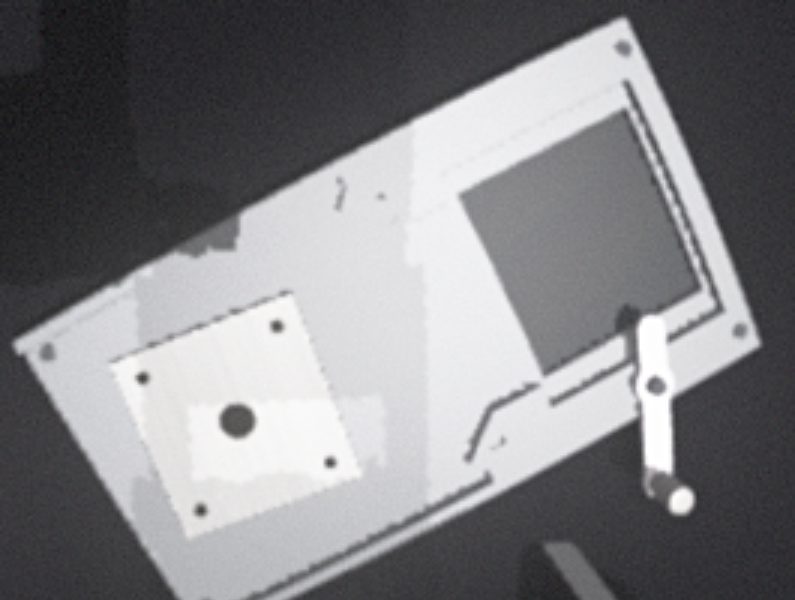

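The crop gives clear marks. In crop pixels the tray screws are at (48,352), (623,47) and (740,330), the pivot screw is at (656,385) and the knob top is at (680,500). The plate holes surround its centre at (237,421).

```bash
python3 - <<'E'
from h import *
import pickle
c=pickle.load(open("w1.pkl","rb"));g=cv2.imread("pics/w1.png",0).astype(float)
def blob(u,v,r=4):
    u0,v0=int(round(u)),int(round(v));w=g[v0-r:v0+r+1,u0-r:u0+r+1]
    t=np.median(w);q=np.clip(t-12-w,0,None);y,x=np.mgrid[-r:r+1,-r:r+1]
    if q.sum()==0: return [u,v]
    return [u0+(q*x).sum()/q.sum(),v0+(q*y).sum()/q.sum()]
cr=lambda L:[blob(a/3+235-.33,b/3+70-.33) for a,b in L]
vw=lambda L:[blob(a/1.25,b/1.25) for a,b in L]
W=lambda p,z:toplane(c,p,z,True)
tc=cr([(48,352),(623,47),(740,330)])+vw([(380,341)])
for z in (22,14):
    P=W(tc,z);print("tray screws",z,P.round(1).tolist(),"d",[round(float(np.linalg.norm(P[i]-P[(i+1)%4])),1) for i in range(4)])
P=W(tc,22);cen=P.mean(0);ex=(P[1]+P[2]-P[0]-P[3]);yaw=np.arctan2(ex[1],ex[0]);print("tray",cen,yaw)
R=np.array([[np.cos(yaw),-np.sin(yaw)],[np.sin(yaw),np.cos(yaw)]])
loc=lambda p:((p-cen)@R).round(1).tolist()
raw=lambda L:[(a/3+235-.33,b/3+70-.33) for a,b in L]
print("screws local",loc(P))
print("recess floor corners",loc(W(raw([(460,192),(628,110),(700,288),(543,375)]),8)),"z14",loc(W(raw([(460,192),(628,110),(700,288),(543,375)]),14)))
pv=W(cr([(656,385)]),28);kn=W(raw([(680,500)]),56);print("pivot",pv,loc(pv),"knob",kn,loc(kn),"knob dist",np.linalg.norm(kn-pv))
ph=W(cr([(142,378),(277,326),(330,462),(201,510)]),20);print("plate",ph.mean(0),loc(ph.mean(0)),"side",np.arctan2(*( (ph[1]+ph[2]-ph[0]-ph[3])[::-1]))-yaw,loc(ph))
bh=W(vw([(163,268),(204,245),(235,310),(196,327)]),6);print("br",bh.round(1).tolist(),bh.mean(0))
m=(g>140).astype(np.uint8);m[:, :115]=0;m[:,205:]=0;m[:180]=0;m[275:]=0
k=max(cv2.findContours(m,0,1)[0],key=cv2.contourArea);r=cv2.minAreaRect(W(k.reshape(-1,2),6).astype(np.float32));print("br rect",r)
E
```

```text
tray screws 22 [[482.8, -158.2], [398.7, 140.0], [546.9, 181.4], [634.1, -115.7]] d [309.8, 153.9, 309.6, 157.1]
tray screws 14 [[484.1, -160.4], [398.4, 143.5], [549.4, 185.7], [638.3, -117.0]] d [315.7, 156.8, 315.5, 160.1]
tray [515.62609852  11.90144629] 1.8508775785581677
screws local [[-154.4, 78.6], [155.4, 76.9], [154.3, -76.9], [-155.3, -78.6]]
recess floor corners [[52.7, 49.2], [148.6, 47.1], [146.8, -51.5], [50.5, -51.5]] z14 [[51.6, 50.1], [146.2, 48.0], [144.4, -49.3], [49.4, -49.2]]
pivot [[563.02897608 127.01825789]] [[97.5, -77.4]] knob [[613.59596617 123.77048473]] [[80.4, -125.1]] knob dist 50.67118034520564
plate [536.29946518 -78.27858118] [-92.4, 5.1] side -0.13183584277392302 [[-121.2, 45.2], [-54.1, 36.2], [-63.4, -35.0], [-130.8, -26.1]]
br [[477.7, -386.7], [462.9, -311.9], [557.1, -296.4], [572.2, -367.8]] [ 517.49113527 -340.70186785]
br rect ((518.236328125, -345.562744140625), (124.11762237548828, 112.94415283203125), 11.867921829223633)
```

```bash
python3 - <<'E'
from h import *
plan(613.6,123.8,33,1.507)
E
```

```text
shift cm [-9.02 20.77 26.85] turn -0.163 yaw now 1.3436 tcp [478.9 -58.2 301.5] t 2.23
```

Request:
{"name": "servo_tool", "arguments": {
  "targets": [
    [0, -1.13, 2.6, 2.1, 0],
    [0, -1.13, 2.6, 2.1, 0],
    [0, -1.13, 2.6, 2.1, 0],
    [0, -1.13, 2.6, 2.1, 0],
    [0, -1.13, 2.6, 2.1, 0]
  ]
}}

```text
time: 2.65
tool_pos: [563.9, 56.7, 195.6]
eef_rot: [0.114, 0.994, 0.0, 0.0]
contact_force: [0.5, -1.2, 0.0]
width: 85.5
finger_force: 0.0
```

Request:
{"name": "servo_tool", "arguments": {
  "targets": [
    [0, -1.13, 2.6, 2.1, 0],
    [0, -1.13, 2.6, 2.1, 0],
    [0, -1.11, 2.57, 2.1, 0],
    [0, 0, 0, 0, -0.082],
    [0, 0, 0, 0, -0.081]
  ]
}}

```text
time: 3.07
tool_pos: [613.4, 124.7, 131.1]
eef_rot: [0.03, 1.0, -0.0, -0.002]
contact_force: [-0.3, -0.9, -0.5]
width: 85.4
finger_force: 0.0
```

```bash
python3 - <<'E'
from h import *
import pickle
plan(613.6,123.8,33,1.507)
c=robot.get_calibration("wrist");im=robot.camera("wrist")[:,:,::-1];cv2.imwrite("pics/w2.png",im);pickle.dump(c,open("w2.pkl","wb"))
print(proj(c,[[613.6,123.8,56],[563,127,28]],True))
E
```

```text
shift cm [-0.05 -0.08  9.81] turn 0.004 yaw now 1.5113 tcp [613.4 124.7 131.1] t 3.07
[[317.60491677 212.55124742]
 [317.98414806 140.60485915]]
```

View pics/w2.png

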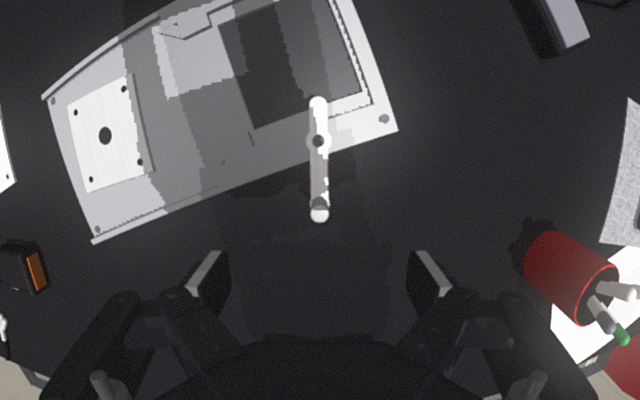

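The knob top at (320,214) and pivot at (318,141) match the prediction to about 1.5 mm, and the cup is well clear to the right. I'll lower and grip the knob.

Request:
{"name": "servo_tool", "arguments": {
  "targets": [
    [0, 0, -0.1, 3.3, 0],
    [0, 0, 0, 3.3, 0],
    [0, 0, 0, 3.2, 0],
    [0, 0, 0, 0, 0],
    [200, 0, 0, 0, 0]
  ],
  "grip_force": 20
}}

```text
time: 3.53
tool_pos: [613.1, 121.9, 34.9]
eef_rot: [0.033, 0.999, -0.0, -0.001]
contact_force: [0.4, -0.4, 1.3]
width: 75.5
finger_force: 0.0
```

Request:
{"name": "servo_tool", "arguments": {
  "targets": [
    [255, 0, 0, 0, 0],
    [255, 0, 0, 0, 0],
    [255, 0, 0, 0, 0],
    [255, 0, 0, 0, 0],
    [255, 0, 0, 0, 0]
  ],
  "grip_force": 20
}}

```text
time: 3.95
tool_pos: [614.4, 121.8, 36.4]
eef_rot: [0.033, 0.999, 0.0, 0.001]
contact_force: [2.1, 0.1, 4.7]
width: 13.1
finger_force: 24.0
```

Request:
{"name": "servo_tool", "arguments": {
  "targets": [
    [255, 0, 0, 0, 0],
    [255, 0, 0, 0, 0],
    [255, 0, 0, 0, 0],
    [255, 0, 0, 0, 0],
    [255, 0, 0, 0, 0]
  ]
}}

```text
time: 4.37
tool_pos: [614.5, 121.8, 36.3]
eef_rot: [0.033, 0.999, 0.0, 0.001]
contact_force: [-0.1, 1.2, 6.8]
width: 13.0
finger_force: 21.7
```

Request:
{"name": "servo_tool", "arguments": {
  "targets": [
    [255, 0, 0, -0.4, 0],
    [255, 0.036, -0.607, 0, 0.117],
    [255, 0.036, -0.607, 0, 0.117],
    [255, 0.036, -0.607, 0, 0.117],
    [255, 0.036, -0.607, 0, 0.117]
  ]
}}

```text
time: 4.78
tool_pos: [605.3, 98.6, 38.0]
eef_rot: [0.267, 0.964, -0.0, -0.002]
contact_force: [-7.8, 6.3, -7.0]
width: 12.8
finger_force: 21.0
```

Request:
{"name": "servo_tool", "arguments": {
  "targets": [
    [255, 0.036, -0.607, 0, 0.117],
    [255, 0.036, -0.607, 0, 0.117],
    [255, 0.036, -0.607, 0, 0.117],
    [255, 0.036, -0.607, 0, 0.117],
    [255, 0, 0, 0, 0]
  ]
}}

```text
time: 5.2
tool_pos: [587.6, 82.0, 38.0]
eef_rot: [0.484, 0.875, -0.0, -0.003]
contact_force: [-8.3, 11.2, -8.0]
width: 12.8
finger_force: 20.9
```

```bash
python3 - <<'E'
from h import *
s=robot.get_state();plan(613,123,33,None,s);v=s["tool_pos"][:2]-[563,127.];print(np.linalg.norm(v),1.851-np.pi/2-np.arctan2(v[1],v[0]),s["contact_force"],s["width"],s["joint_pos"])
E
```

```text
shift cm [2.12 4.33 0.49] turn 0 yaw now 0.561 tcp [587.6  82.   38. ] t 5.2
51.2739739369995 1.3497821166018773 [-8.27029193 11.21361002 -8.00898906] 12.849306611771311 [ 0.09450986  0.0634285   1.82083512  0.00257938  1.2620081  -0.46725482]
```

Request:
{"name": "servo_tool", "arguments": {
  "targets": [
    [255, 0.03, -0.52, 0, 0.1],
    [255, 0.03, -0.52, 0, 0.1],
    [255, 0.03, -0.52, 0, 0.1],
    [255, 0.03, -0.42, 0, 0.08],
    [255, 0, 0, 0, 0]
  ]
}}

```text
time: 5.62
tool_pos: [569.9, 75.5, 38.1]
eef_rot: [0.639, 0.769, -0.0, -0.002]
contact_force: [-1.6, 14.3, -11.2]
width: 13.0
finger_force: 20.6
```

```bash
python3 - <<'E'
from h import *
s=robot.get_state();plan(613,123,33,None,s);v=s["tool_pos"][:2]-[563,127.];print(np.linalg.norm(v),1.851-np.pi/2-np.arctan2(v[1],v[0]),s["contact_force"],s["width"])
E
```

```text
shift cm [3.88 5.11 0.51] turn 0 yaw now 0.1836 tcp [569.9  75.5  38.1] t 5.62
51.93907764565379 1.7181891123207929 [ -1.63815636  14.30986625 -11.1657101 ] 12.99188319213287
```

Request:
{"name": "servo_tool", "arguments": {
  "targets": [
    [255, 0.02, -0.2, 0, 0.04],
    [255, 0.02, -0.2, 0, 0.04],
    [255, 0, -0.15, 0, 0],
    [255, 0, 0, 0, 0],
    [255, 0, 0, 0, 0]
  ]
}}

```text
time: 6.03
tool_pos: [566.1, 75.1, 38.4]
eef_rot: [0.667, 0.745, 0.001, -0.001]
contact_force: [10.2, 13.4, -17.0]
width: 13.0
finger_force: 20.3
```

```bash
python3 - <<'E'
from h import *
s=robot.get_state();plan(613,123,33,None,s);v=s["tool_pos"][:2]-[563,127.];print(np.linalg.norm(v),1.851-np.pi/2-np.arctan2(v[1],v[0]),s["contact_force"],s["width"])
E
```

```text
shift cm [4.25 5.18 0.55] turn 0 yaw now 0.1092 tcp [566.1  75.1  38.4] t 6.03
52.01867426941832 1.7907824084435555 [ 10.17418642  13.42851847 -17.01943426] 12.960546867944469
```

Request:
{"name": "servo_tool", "arguments": {
  "targets": [
    [150, 0, 0, 0, 0],
    [110, 0, 0, 0, 0],
    [110, 0, 0, 0, 0],
    [110, 0, 0, -1.5, 0],
    [110, 0, 0, -4, 0]
  ]
}}

```text
time: 6.45
tool_pos: [563.6, 73.4, 90.0]
eef_rot: [0.668, 0.745, -0.003, -0.003]
contact_force: [0.7, 0.7, -0.4]
width: 48.7
finger_force: 0.0
```

Request:
{"name": "servo_tool", "arguments": {
  "targets": [
    [105, 0, 0, -2, 0],
    [105, 0, 0, 0, -0.085],
    [105, 0, 0, 0, -0.085],
    [105, 0, 0, 0, 0],
    [105, 0, 0, 0, 0]
  ]
}}

```text
time: 6.87
tool_pos: [566.1, 73.6, 114.4]
eef_rot: [0.603, 0.798, -0.0, -0.0]
contact_force: [0.4, 0.3, 0.4]
width: 50.1
finger_force: 0.0
```

```bash
python3 - <<'E'
from h import *
plan(555.3,-144.2,30,0.280)
cv2.imwrite("pics/t2.png",cv2.resize(robot.camera("top")[140:300,250:500,::-1],(750,480)))
c=robot.get_calibration("wrist");im=robot.camera("wrist")[:,:,::-1];cv2.imwrite("pics/w3.png",im)
print(robot.get_state()["width"])
E
```

```text
shift cm [-20.66  -6.98   8.44] turn -0.004 yaw now 0.2762 tcp [566.1  73.6 114.4] t 6.87
50.41343253522979
```

View pics/w3.png

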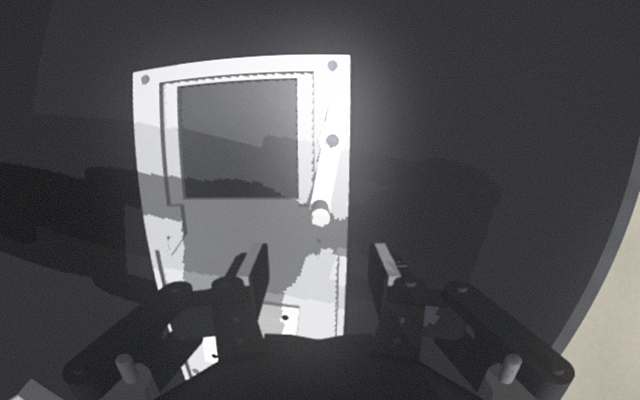

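The latch stands open with its nose clear of the pocket, the knob is at (320,215) and the recess is empty. Next I'll go behind the plate.

Request:
{"name": "servo_tool", "arguments": {
  "targets": [
    [105, -3.44, -1.16, 0, 0],
    [105, -3.44, -1.16, 0, 0],
    [105, -3.44, -1.16, 0, 0],
    [105, -3.44, -1.16, 0, 0],
    [105, -3.44, -1.16, 0, 0]
  ]
}}

```text
time: 7.38
tool_pos: [557.3, -109.2, 114.2]
eef_rot: [0.603, 0.798, -0.0, -0.0]
contact_force: [0.8, 0.7, -0.3]
width: 50.2
finger_force: 0.0
```

Request:
{"name": "servo_tool", "arguments": {
  "targets": [
    [105, -3.44, -1.16, 0, 0],
    [105, 0, 0, 0, 0],
    [105, 0, 0, 4, 0],
    [105, 0, 0, 4.0, 0],
    [105, 0, 0, 0, 0]
  ]
}}

```text
time: 7.8
tool_pos: [552.4, -142.9, 27.0]
eef_rot: [0.603, 0.798, -0.002, -0.005]
contact_force: [-1.3, 1.1, -1.9]
width: 50.4
finger_force: 0.0
```

```bash
python3 - <<'E'
from h import *
s=robot.get_state()
plan(555.3,-144.2,14,0.280,s)
print(s["contact_force"],s["width"])
cv2.imwrite("pics/s2.png",cv2.resize(robot.camera("side")[180:300,230:420,::-1],(760,480)))
E
```

```text
shift cm [-0.21  0.25  1.3 ] turn -0.003 yaw now 0.2767 tcp [ 552.4 -142.9   27. ] t 7.8
[-1.25028092  1.08706158 -1.94827448] 50.411181382059674
```

View pics/s2.png

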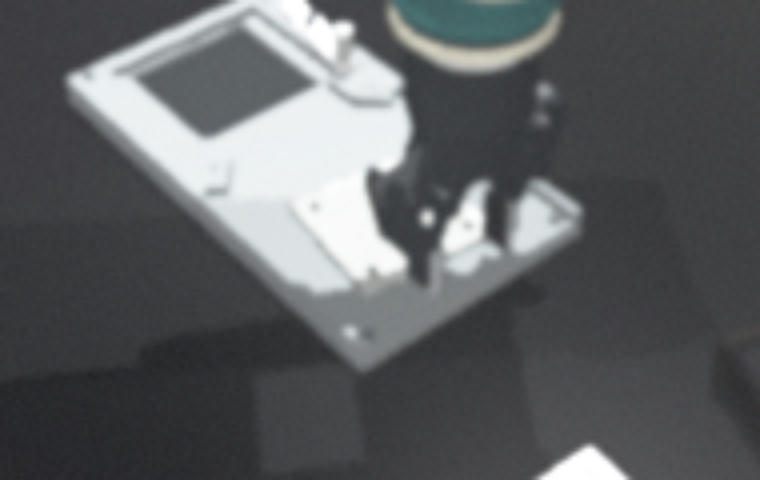

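The fingers hang just behind the plate's tail edge, over the landing's end. I'll lower in small steps until I feel the deck.

Request:
{"name": "servo_tool", "arguments": {
  "targets": [
    [105, -0.25, 0.2, 0.5, 0],
    [105, 0, 0, 0.5, 0],
    [105, 0, 0, 0, 0],
    [105, 0, 0, 0, 0],
    [105, 0, 0, 0, 0]
  ]
}}

```text
time: 8.27
tool_pos: [559.2, -145.7, 25.4]
eef_rot: [0.602, 0.799, 0.0, 0.001]
contact_force: [-0.2, 0.5, 0.6]
width: 50.2
finger_force: 0.0
```

Request:
{"name": "servo_tool", "arguments": {
  "targets": [
    [105, 0, 0, 0.2, 0],
    [105, 0, 0, 0, 0],
    [105, 0, 0, 0.2, 0],
    [105, 0, 0, 0, 0],
    [105, 0, 0, 0, 0]
  ]
}}

```text
time: 8.68
tool_pos: [558.6, -145.6, 20.1]
eef_rot: [0.602, 0.799, -0.0, -0.0]
contact_force: [0.5, -0.2, 0.2]
width: 49.9
finger_force: 0.0
```

Request:
{"name": "servo_tool", "arguments": {
  "targets": [
    [105, 0, 0, 0.1, 0],
    [105, 0, 0, 0, 0],
    [105, 0, 0, 0.1, 0],
    [105, 0, 0, 0, 0],
    [105, 0, 0, 0, 0]
  ]
}}

```text
time: 9.1
tool_pos: [558.7, -145.7, 18.3]
eef_rot: [0.602, 0.799, -0.0, -0.0]
contact_force: [-0.1, -0.4, -0.4]
width: 50.4
finger_force: 0.0
```

Request:
{"name": "servo_tool", "arguments": {
  "targets": [
    [105, 0, 0, 0.2, 0],
    [105, 0, 0, 0.2, 0],
    [105, 0, 0, 0, 0],
    [105, 0, 0, 0.1, 0],
    [105, 0, 0, 0, 0]
  ]
}}

```text
time: 9.52
tool_pos: [558.6, -145.6, 13.1]
eef_rot: [0.602, 0.799, -0.0, -0.0]
contact_force: [-0.5, -0.7, -0.0]
width: 50.6
finger_force: 0.0
```

Request:
{"name": "servo_tool", "arguments": {
  "targets": [
    [105, 0, 0, 0.1, 0],
    [105, 0, 0, 0, 0],
    [105, 0, 0, 0, 0],
    [105, 0, 0, 0.1, 0],
    [105, 0, 0, 0, 0]
  ]
}}

```text
time: 9.93
tool_pos: [558.6, -145.7, 11.1]
eef_rot: [0.602, 0.799, -0.0, -0.0]
contact_force: [-0.3, -0.1, -0.2]
width: 50.0
finger_force: 0.0
```

Request:
{"name": "servo_tool", "arguments": {
  "targets": [
    [105, 0, 0, 0.1, 0],
    [105, 0, 0, 0, 0],
    [105, 0, 0, 0.1, 0],
    [105, 0, 0, 0, 0],
    [105, 0, 0, 0, 0]
  ]
}}

```text
time: 10.35
tool_pos: [558.9, -145.7, 10.8]
eef_rot: [0.602, 0.799, 0.0, 0.0]
contact_force: [-8.9, 2.9, 20.0]
width: 50.3
finger_force: 9.6
```

Request:
{"name": "servo_tool", "arguments": {
  "targets": [
    [105, 0, 0, 0.1, 0],
    [105, 0, 0, 0, 0],
    [105, 0, 0, 0.05, 0],
    [105, 0, 0, 0, 0],
    [105, 0, 0, 0, 0]
  ]
}}

```text
time: 10.77
tool_pos: [559.0, -145.7, 10.7]
eef_rot: [0.602, 0.799, 0.0, 0.0]
contact_force: [-18.7, 5.8, 36.8]
width: 50.6
finger_force: 18.2
```

Request:
{"name": "servo_tool", "arguments": {
  "targets": [
    [105, 0, 0, -0.45, 0],
    [105, 0.3, 0, 0, 0],
    [105, 0.6, 0, 0, 0],
    [105, 0.6, 0, 0, 0],
    [105, 0.6, 0, 0, 0]
  ]
}}

```text
time: 11.18
tool_pos: [552.8, -124.9, 12.1]
eef_rot: [0.602, 0.799, -0.0, 0.0]
contact_force: [2.3, -1.6, 0.2]
width: 50.2
finger_force: 1.3
```

Request:
{"name": "servo_tool", "arguments": {
  "targets": [
    [105, 0.6, 0, 0, 0],
    [105, 0.6, 0, 0, 0],
    [105, 0.6, 0, 0, 0],
    [105, 0.6, 0, 0, 0],
    [105, 0, 0, 0, 0]
  ]
}}

```text
time: 11.6
tool_pos: [545.8, -101.2, 12.1]
eef_rot: [0.602, 0.799, 0.0, -0.0]
contact_force: [-0.5, -0.1, 0.2]
width: 50.5
finger_force: 0.0
```

```bash
cat >> h.py <<'E'
cen=np.array([515.6,11.9]);yaw0=1.851
def loc(p): 
    p=np.atleast_2d(p)-cen;c,s=np.cos(yaw0),np.sin(yaw0);return np.round(np.c_[p@[c,s],p@[-s,c]],1)
def wld(x,y): c,s=np.cos(yaw0),np.sin(yaw0);return cen+np.array([c*x-s*y,s*x+c*y])
E
python3 - <<'E'
from h import *
import pickle
s=robot.get_state();print(loc(s["tool_pos"][:2]),s["tool_pos"],s["contact_force"],s["time"])
c=robot.get_calibration("wrist");im=robot.camera("wrist")[:,:,::-1];cv2.imwrite("pics/w4.png",im);pickle.dump(c,open("w4.pkl","wb"))
cv2.imwrite("pics/w4v.png",cv2.resize(im,(800,500),interpolation=cv2.INTER_CUBIC))
E
```

```text
[[-117.1    2.3]] [ 545.79859899 -101.2143363    12.08879857] [-0.54266322 -0.06841858  0.19069254] 11.6
```

View pics/w4v.png

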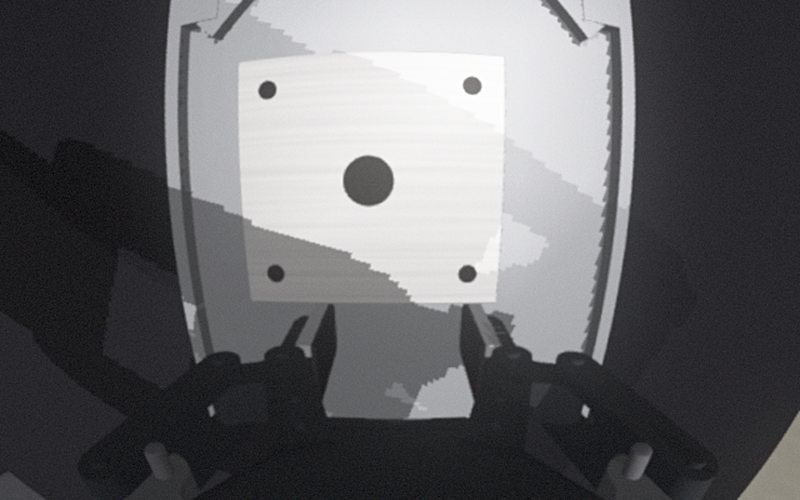

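The plate is now square to the pusher. Its centre hole at view (368,181) lies left of the tray's middle line (about 398), so it is offset towards tray +y. I'll measure that.

```bash
python3 - <<'E'
from h import *
import pickle
c=pickle.load(open("w4.pkl","rb"))
W=lambda L,z:loc(toplane(c,np.array(L)/1.25,z,True))
h=W([(267,90),(472,86),(467,274),(276,274)],20);print("holes",h.tolist(),"centre",h.mean(0),"yaw",np.arctan2(*((h[0]+h[1]-h[2]-h[3])[::-1])))
print("centre hole",W([(368,181)],20))
print("outer rim at z22",W([(167,180),(628,180),(168,100),(631,100)],22).tolist())
print("inner rim top z22",W([(179,100),(620,100)],22).tolist())
print("flare corners",W([(253,0),(545,0),(216,38),(584,40)],22).tolist())
E
```

```text
holes [[-26.7, 47.4], [-26.8, -24.5], [-94.7, -24.5], [-94.8, 47.3]] centre [-60.75   11.425] yaw 0.000735293985133034
centre hole [[-60.7  11.5]]
outer rim at z22 [[-56.7, 90.3], [-56.7, -87.8], [-25.7, 88.4], [-25.4, -87.9]]
inner rim top z22 [[-26.4, 83.2], [-26.2, -82.6]]
flare corners [[8.7, 53.4], [8.9, -52.0], [-4.5, 67.6], [-4.9, -67.2]]
```

Request:
{"name": "servo_tool", "arguments": {
  "targets": [
    [105, -0.4, 0, 0, 0],
    [105, 0, -0.9, 0, 0],
    [105, 0, 0, 0, 0],
    [105, 0.4, 0, 0, 0],
    [105, 0.1, 0, 0, 0]
  ]
}}

```text
time: 12.07
tool_pos: [537.1, -103.8, 12.3]
eef_rot: [0.602, 0.798, 0.0, -0.0]
contact_force: [0.1, -0.0, -0.2]
width: 50.2
finger_force: 0.0
```

Request:
{"name": "servo_tool", "arguments": {
  "targets": [
    [105, 0.5, 0.18, 0, 0],
    [105, 0.5, 0.18, 0, 0],
    [105, 0.5, 0.18, 0, 0],
    [105, 0.5, 0.18, 0, 0],
    [105, 0, 0, 0, 0]
  ]
}}

```text
time: 12.48
tool_pos: [538.9, -81.6, 12.3]
eef_rot: [0.602, 0.799, 0.0, -0.0]
contact_force: [-0.0, 0.1, -0.4]
width: 49.9
finger_force: 0.0
```

```bash
cat > plate.py <<'E'
from h import *
import sys
s=robot.get_state();print("tcp",loc(s["tool_pos"][:2]),s["tool_pos"].round(1),s["contact_force"].round(1),round(s["time"],2))
c=robot.get_calibration("wrist");im=robot.camera("wrist")[:,:,::-1].copy();cv2.imwrite(f"pics/{sys.argv[1]}.png",im)
g=cv2.cvtColor(im,cv2.COLOR_BGR2GRAY)
m=(g<75).astype(np.uint8);n,l,st,ce=cv2.connectedComponentsWithStats(m)
for i in range(1,n):
    a=st[i,4];w,h=st[i,2:4]
    if 60<a<2500 and .75<w/h<1.33 and a/(w*h)>.7: print("hole",a,ce[i].round(1),loc(toplane(c,[ce[i]],20,True)))
E
python3 plate.py w5
```

```text
tcp [[-96.3   3.4]] [538.9 -81.6  12.3] [-0.   0.1 -0.4] 12.48
hole 132 [238.4 218.7] [[-73.7  39.8]]
```

Request:
{"name": "servo_tool", "arguments": {
  "targets": [
    [105, 0.5, 0.12, 0, 0],
    [105, 0.5, 0.12, 0, 0],
    [105, 0.5, 0.1, 0, 0],
    [105, 0.5, 0, 0, 0],
    [105, 0, 0, 0, 0]
  ]
}}

```text
time: 12.95
tool_pos: [536.3, -61.6, 12.3]
eef_rot: [0.602, 0.799, 0.0, -0.0]
contact_force: [0.3, -1.1, 0.7]
width: 50.4
finger_force: 0.0
```

```bash
sed -i 's/g<75/g<95/' plate.py; python3 plate.py w6
```

```text
tcp [[-76.3   0.4]] [536.3 -61.6  12.3] [ 0.3 -1.1  0.7] 12.95
hole 129 [233.2  70.3] [[14.  36.5]]
hole 154 [238.5 218.7] [[-53.8  36.6]]
hole 112 [392.4 218.9] [[-53.9 -35.3]]
```

View pics/w6.png

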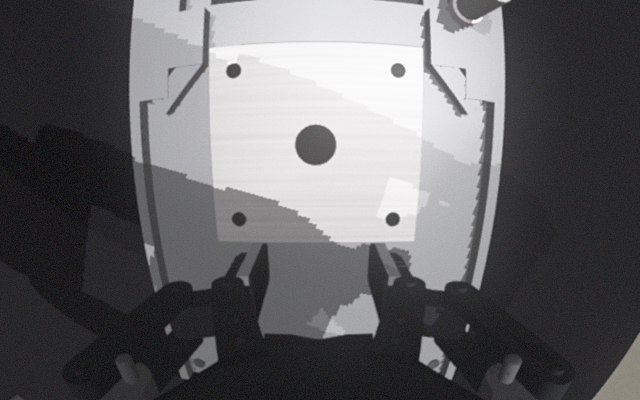

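The plate is centred (y about 0.6 mm) and square between the cheeks, so I'll push straight on.

Request:
{"name": "servo_tool", "arguments": {
  "targets": [
    [105, 0.7, 0, 0, 0],
    [105, 0.7, 0, 0, 0],
    [105, 0.7, 0, 0, 0],
    [105, 0.7, 0, 0, 0],
    [105, 0.7, 0, 0, 0]
  ]
}}

```text
time: 13.42
tool_pos: [526.7, -28.2, 12.3]
eef_rot: [0.602, 0.799, -0.0, 0.0]
contact_force: [0.7, -2.5, 0.4]
width: 50.0
finger_force: 1.3
```

Request:
{"name": "servo_tool", "arguments": {
  "targets": [
    [105, 0.7, 0, 0, 0],
    [105, 0.7, 0, 0, 0],
    [105, 0.7, 0, 0, 0],
    [105, 0.7, 0, 0, 0],
    [105, 0.7, 0, 0, 0]
  ]
}}

```text
time: 13.83
tool_pos: [517.1, 5.4, 12.3]
eef_rot: [0.602, 0.799, -0.0, 0.0]
contact_force: [1.1, -2.5, 0.7]
width: 50.5
finger_force: 1.5
```

Request:
{"name": "servo_tool", "arguments": {
  "targets": [
    [105, 0.7, 0, 0, 0],
    [105, 0.7, 0, 0, 0],
    [105, 0.7, 0, 0, 0],
    [105, 0.5, 0, 0, 0],
    [105, 0, 0, 0, 0]
  ]
}}

```text
time: 14.25
tool_pos: [509.7, 30.8, 12.1]
eef_rot: [0.602, 0.799, 0.0, -0.0]
contact_force: [0.4, 1.1, -0.4]
width: 50.2
finger_force: 0.0
```

```bash
python3 plate.py w7
```

```text
tcp [[19.8  0.5]] [509.7  30.8  12.1] [ 0.4  1.1 -0.4] 14.25
hole 117 [236.4  71.4] [[109.6  35.1]]
hole 166 [238.6 218.5] [[42.5 36.6]]
hole 121 [393.1 218.6] [[ 42.5 -35.5]]
```

Request:
{"name": "servo_tool", "arguments": {
  "targets": [
    [105, 0.5, 0, 0, 0],
    [105, 0.5, 0, 0, 0],
    [105, 0.5, 0, 0, 0],
    [105, 0.4, 0, 0, 0],
    [105, 0, 0, 0, 0]
  ]
}}

```text
time: 14.72
tool_pos: [504.6, 48.7, 12.2]
eef_rot: [0.602, 0.799, 0.0, -0.0]
contact_force: [-0.7, -0.2, 0.6]
width: 50.0
finger_force: 0.0
```

Request:
{"name": "servo_tool", "arguments": {
  "targets": [
    [105, 0.1, 0, 0, 0],
    [105, 0.1, 0, 0, 0],
    [105, 0.1, 0, 0, 0],
    [105, 0, 0, 0, 0],
    [105, 0, 0, 0, 0]
  ]
}}

```text
time: 15.13
tool_pos: [504.1, 50.9, 12.4]
eef_rot: [0.602, 0.799, 0.0, -0.0]
contact_force: [0.1, 0.7, 0.8]
width: 50.5
finger_force: 0.0
```

```bash
python3 plate.py w8
```

```text
tcp [[40.7  0.3]] [504.1  50.9  12.4] [0.1 0.7 0.8] 15.13
hole 121 [236.5  74.5] [[129.1  34.8]]
hole 154 [241.6 217. ] [[64.1 34.9]]
hole 114 [389.5 217.1] [[ 63.9 -34. ]]
```

View pics/w8.png

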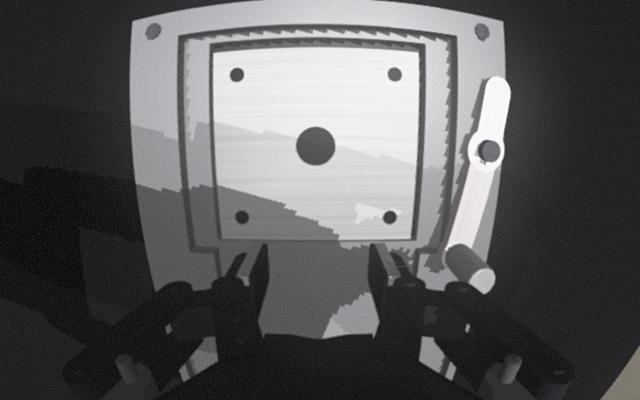

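The plate is home: there is an even gap all round, and the hole spacing at tail and nose fits z = 14, which is flush. I'll use this close view to refine the tray frame.

```bash
python3 - <<'E'
from h import *
c=robot.get_calibration("wrist")
W=lambda L,z:loc(toplane(c,L,z,True)).tolist()
print("plate holes",W([(236.5,74.5),(394.5,74.5),(241.6,217),(389.5,217.1),(316,146)],14))
print("screws",W([(153,32),(482,32)],22),"pivot",W([(487,151)],28))
g=cv2.imread("pics/w8.png",0).astype(int)
print("row150",[(i,int(v)) for i,v in enumerate(g[146:155].mean(0)) if 178<i<222 or 412<i<462])
print("col320",[(i,int(v)) for i,v in enumerate(g[:,312:322].mean(1)) if 20<i<60 or 232<i<250])
print("recess/bay px", W([(213,150),(419,150),(318,240)],14))
plan(*wld(0,0),150)
E
```

```text
plate holes [[130.0, 36.4], [129.7, -35.6], [62.1, 36.5], [62.0, -35.5], [95.9, 0.2]]
screws [[154.5, 76.5], [154.3, -77.5]] pivot [[97.4, -77.4]]
row150 [(179, 102), (180, 81), (181, 77), (182, 80), (183, 80), (184, 83), (185, 104), (186, 144), (187, 157), (188, 157), (189, 156), (190, 156), (191, 156), (192, 156), (193, 158), (194, 157), (195, 157), (196, 157), (197, 160), (198, 158), (199, 159), (200, 158), (201, 157), (202, 158), (203, 159), (204, 159), (205, 158), (206, 159), (207, 160), (208, 160), (209, 154), (210, 131), (211, 91), (212, 79), (213, 85), (214, 120), (215, 178), (216, 199), (217, 200), (218, 198), (219, 201), (220, 199), (221, 201), (413, 234), (414, 235), (415, 236), (416, 223), (417, 159), (418, 101), (419, 85), (420, 88), (421, 89), (422, 91), (423, 127), (424, 184), (425, 204), (426, 205), (427, 202), (428, 203), (429, 202), (430, 202), (431, 203), (432, 201), (433, 201), (434, 201), (435, 200), (436, 200), (437, 200), (438, 201), (439, 199), (440, 199), (441, 199), (442, 200), (443, 197), (444, 190), (445, 171), (446, 146), (447, 126), (448, 111), (449, 94)
[... 208 characters left out ...]
82), (27, 83), (28, 89), (29, 115), (30, 148), (31, 185), (32, 208), (33, 216), (34, 219), (35, 221), (36, 197), (37, 136), (38, 90), (39, 83), (40, 89), (41, 102), (42, 114), (43, 121), (44, 121), (45, 120), (46, 139), (47, 199), (48, 232), (49, 235), (50, 236), (51, 236), (52, 236), (53, 236), (54, 235), (55, 236), (56, 236), (57, 236), (58, 235), (59, 234), (233, 118), (234, 117), (235, 118), (236, 120), (237, 121), (238, 121), (239, 111), (240, 91), (241, 86), (242, 93), (243, 97), (244, 96), (245, 95), (246, 95), (247, 94), (248, 95), (249, 95)]
recess/bay px [[95.1, 48.8], [94.9, -48.3], [50.3, -0.7]]
shift cm [ -4.06   0.04 -13.76] turn 0 yaw now 0.2789 tcp [504.1  50.9  12.4] t 15.18
```

```bash
python3 - <<'E'
from h import *
c=robot.get_calibration("wrist")
W=lambda L,z:loc(toplane(c,L,z,True)).tolist()
print("bay y top",W([(179.3,150),(454.8,150)],22),"base",W([(185.4,150),(446,150)],14))
print("recess y",W([(210.3,150),(423.2,150)],14))
print("far bay x top/base/recess",W([(317,23.6)],22),W([(317,30)],14),W([(317,36.7)],14),"plate front,tail",W([(317,46.3),(317,239.5)],14))
E
```

```text
bay y top [[96.6, 62.8], [96.5, -63.3]] base [[95.7, 63.3], [95.5, -62.3]]
recess y [[95.2, 50.2], [95.0, -50.4]]
far bay x top/base/recess [[150.4, -0.4]] [[149.8, -0.3]] [[146.5, -0.3]] plate front,tail [[141.8, -0.3], [50.6, -0.2]]
```

```bash
sed -i 's/cen=np.array.*/cen=np.array([516.3,9.6])/;' h.py; python3 - <<'E'
from h import *
plan(517.5,-343,160,-1.38)
print(wld(100,0),wld(100,-77))
E
```

```text
shift cm [-38.23  -9.55 -14.77] turn -1.483 yaw now 0.2789 tcp [504.1  50.9  12.4] t 15.18Traceback (most recent call last):
  File "<stdin>", line 3, in <module>
  File "h.py", line 32, in wld
    def wld(x,y): c,s=np.cos(yaw0),np.sin(yaw0);return cen+np.array([c*x-s*y,s*x+c*y])
                             ^^^^
NameError: name 'yaw0' is not defined
```

```bash
sed -i 's/cen=np.array.*/cen=np.array([516.3,9.6]);yaw0=1.851/;' h.py; python3 -c "
from h import *
print(wld(100,0),wld(100,-77))"
```

```text
[488.64486159 105.69991321] [562.64179477 126.99436979]
```

Request:
{"name": "servo_tool", "arguments": {
  "targets": [
    [105, 0, 0, -3.7, 0],
    [105, 0, 0, -3.7, 0],
    [105, 0, 0, -3.7, 0],
    [60, -3.4, -0.85, -0.6, 0],
    [0, -3.48, -0.87, -0.31, 0]
  ]
}}

```text
time: 15.6
tool_pos: [507.5, -19.9, 135.6]
eef_rot: [0.601, 0.8, 0.001, 0.002]
contact_force: [1.5, 1.0, -1.4]
width: 72.6
finger_force: 0.0
```

Request:
{"name": "servo_tool", "arguments": {
  "targets": [
    [0, -3.48, -0.87, -0.31, 0],
    [0, -3.48, -0.87, -0.31, 0],
    [0, -3.48, -0.87, -0.31, 0],
    [0, -3.48, -0.87, -0.31, 0],
    [0, -3.48, -0.87, -0.31, 0]
  ]
}}

```text
time: 16.02
tool_pos: [512.3, -201.1, 148.2]
eef_rot: [0.602, 0.799, 0.0, 0.0]
contact_force: [-0.0, 0.4, -0.1]
width: 85.7
finger_force: 0.0
```

Request:
{"name": "servo_tool", "arguments": {
  "targets": [
    [0, -3.48, -0.87, -0.31, 0],
    [0, -3.48, -0.87, -0.31, 0],
    [0, -3.48, -0.87, -0.31, 0],
    [0, -3.48, -0.87, -0.31, 0],
    [0, 0, 0, 0, 0.12]
  ]
}}

```text
time: 16.43
tool_pos: [517.0, -347.7, 160.4]
eef_rot: [0.648, 0.762, -0.0, 0.0]
contact_force: [-0.0, -0.4, 0.1]
width: 85.7
finger_force: 0.0
```

Request:
{"name": "servo_tool", "arguments": {
  "targets": [
    [0, 0, 0, 0, 0.12],
    [0, 0, 0, 0, 0.12],
    [0, 0, 0, 0, 0.12],
    [0, 0, 0, 0, 0.12],
    [0, 0, 0, 0, 0.12]
  ]
}}

```text
time: 16.85
tool_pos: [517.4, -342.8, 160.2]
eef_rot: [0.846, 0.533, 0.0, -0.0]
contact_force: [-0.5, 0.1, 0.1]
width: 85.4
finger_force: 0.0
```

Request:
{"name": "servo_tool", "arguments": {
  "targets": [
    [0, 0, 0, 0, 0.12],
    [0, 0, 0, 0, 0.12],
    [0, 0, 0, 0, 0.12],
    [0, 0, 0, 0, 0.12],
    [0, 0, 0, 0, 0.12]
  ]
}}

```text
time: 17.27
tool_pos: [517.4, -342.7, 160.2]
eef_rot: [0.966, 0.259, -0.0, -0.0]
contact_force: [0.9, 0.9, -0.6]
width: 85.5
finger_force: 0.0
```

Request:
{"name": "servo_tool", "arguments": {
  "targets": [
    [0, 0, 0, 0, 0.12],
    [0, 0, 0, 0, 0.12],
    [0, 0, 0, 0, 0.1],
    [0, 0, 0, 0, 0],
    [0, 0, 0, 0, 0]
  ]
}}

```text
time: 17.68
tool_pos: [517.4, -342.7, 160.3]
eef_rot: [0.995, 0.096, 0.0, -0.0]
contact_force: [0.3, -0.6, 0.5]
width: 85.3
finger_force: 0.0
```

```bash
python3 - <<'E'
from h import *
import pickle
s=robot.get_state();plan(517.5,-343,160,-1.38,s);print(s["joint_pos"].round(2))
c=robot.get_calibration("wrist");im=robot.camera("wrist")[:,:,::-1];cv2.imwrite("pics/w9.png",im);pickle.dump(c,open("w9.pkl","wb"))
cv2.imwrite("pics/w9v.png",cv2.resize(im[40:340,120:520],(800,600),interpolation=cv2.INTER_CUBIC))
E
```

```text
shift cm [-0.    0.03  0.03] turn 0.002 yaw now -1.3778 tcp [ 517.4 -342.7  160.3] t 17.68
[-0.63  0.03  1.65  0.    1.46  0.75]
```

View pics/w9v.png

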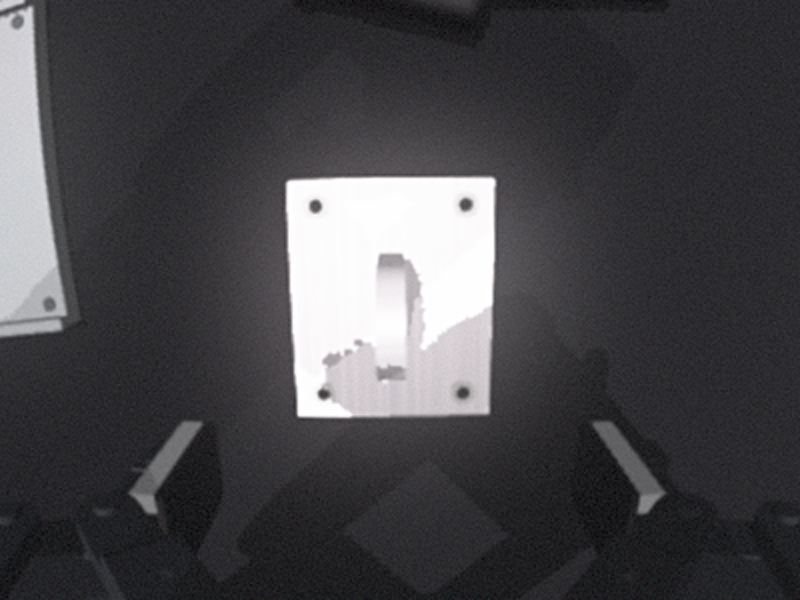

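The bracket is seen nearly square to the gripper, with its holes at view (315,206), (466,204), (462,393) and (324,394) and its lug at about (391,315).

```bash
python3 - <<'E'
from h import *
import pickle
c=pickle.load(open("w9.pkl","rb"))
W=lambda L,z:toplane(c,np.array(L)/2+[119.75,39.75],z,True)
for n,L in (("holes",[(315,206),(466,204),(462,393),(324,394)]),("corners",[(287,180),(495,178),(489,413),(298,416)])):
    h=W(L,6);e=h[1]+h[2]-h[0]-h[3];f=h[2]+h[3]-h[0]-h[1]
    print(n,h.mean(0),"x-dir",np.arctan2(e[1],e[0]),"y-dir",np.arctan2(f[1],f[0])+np.pi/2,np.linalg.norm(e)/2,np.linalg.norm(f)/2)
m=h.mean(0)
print("lug top pt", W([(392,318)],69))
yaw=-1.378
plan(*W([(315,206),(466,204),(462,393),(324,394)],6).mean(0),31)
E
```

```text
holes [ 517.01350769 -341.28131657] x-dir -1.367389737802575 y-dir -1.3660639586956194 71.78162816159794 96.22402722557244
corners [ 517.46398974 -341.40365616] x-dir -1.3645670506043641 y-dir -1.3686676795741008 99.90129637006284 121.10668573848781
lug top pt [[ 525.39988146 -340.18622565]]
shift cm [-1.000e-02 -1.400e-01  1.293e+01] turn 0 yaw now -1.3773 tcp [ 517.4 -342.7  160.3] t 17.73
```

Request:
{"name": "servo_tool", "arguments": {
  "targets": [
    [0, 0, -0.14, 3.5, -0.011],
    [0, 0, 0, 3.5, 0],
    [0, 0, 0, 3.5, 0],
    [0, 0, 0, 2.4, 0],
    [0, 0, 0, 0, 0]
  ]
}}

```text
time: 18.15
tool_pos: [514.9, -339.7, 25.8]
eef_rot: [0.995, 0.102, -0.003, -0.002]
contact_force: [-1.3, 0.6, -1.8]
width: 84.8
finger_force: 0.0
```

Request:
{"name": "servo_tool", "arguments": {
  "targets": [
    [255, 0, 0, 0, 0],
    [255, 0, 0, 0, 0],
    [255, 0, 0, 0, 0],
    [255, 0, 0, 0, 0],
    [255, 0, 0, 0, 0]
  ],
  "grip_force": 50
}}

```text
time: 18.57
tool_pos: [517.7, -341.6, 32.8]
eef_rot: [0.995, 0.1, 0.001, 0.001]
contact_force: [-0.8, -0.2, -0.0]
width: 25.6
finger_force: 0.0
```

Request:
{"name": "servo_tool", "arguments": {
  "targets": [
    [255, 0, 0, 0, 0],
    [255, 0, 0, 0, 0],
    [255, 0, 0, 0, 0],
    [255, 0, 0, 0, 0],
    [255, 0, 0, 0, 0]
  ]
}}

```text
time: 18.98
tool_pos: [517.6, -341.5, 32.3]
eef_rot: [0.995, 0.1, 0.0, 0.0]
contact_force: [-0.6, 0.7, 6.1]
width: 11.5
finger_force: 50.2
```

```bash
python3 - <<'E'
from h import *
s=robot.get_state();print(s["contact_force"],s["width"])
plan(*wld(100,0),80,1.851,s)
E
```

```text
[-0.55144578  0.71883735  6.14261628] 11.488711508453243
shift cm [  6.09 -44.39  -4.8 ] turn -0.079 yaw now -1.3699 tcp [ 517.6 -341.5   32.3] t 18.98
```

Request:
{"name": "servo_tool", "arguments": {
  "targets": [
    [255, 0, 0, -1, 0],
    [255, 0, 0, -2, 0],
    [255, 0, 0, -2.5, 0],
    [255, 0, 0, -1.6, 0],
    [255, 0, 0, -0.7, 0]
  ]
}}

```text
time: 19.4
tool_pos: [517.8, -341.7, 112.6]
eef_rot: [0.995, 0.1, 0.001, 0.001]
contact_force: [0.5, -0.4, -2.2]
width: 11.5
finger_force: 49.0
```

Request:
{"name": "servo_tool", "arguments": {
  "targets": [
    [255, 0.2, -1.5, 0, 0],
    [255, 0.4, -3, 0, 0],
    [255, 0.4, -3, 0, 0],
    [255, 0.4, -3, 0, 0],
    [255, 0.4, -3, 0, 0]
  ]
}}

```text
time: 19.82
tool_pos: [506.9, -203.5, 108.1]
eef_rot: [0.995, 0.1, -0.001, -0.0]
contact_force: [1.0, -0.6, -3.1]
width: 11.3
finger_force: 49.2
```

Request:
{"name": "servo_tool", "arguments": {
  "targets": [
    [255, 0.41, -3, 0, 0],
    [255, 0.41, -3, 0, 0],
    [255, 0.41, -3, 0, 0],
    [255, 0.41, -3, 0, 0],
    [255, 0.41, -3, 0, 0]
  ]
}}

```text
time: 20.23
tool_pos: [496.9, -52.4, 108.3]
eef_rot: [0.995, 0.1, -0.001, -0.0]
contact_force: [1.0, 0.7, -2.7]
width: 11.3
finger_force: 49.1
```

Request:
{"name": "servo_tool", "arguments": {
  "targets": [
    [255, 0.41, -3, 0, 0],
    [255, 0.41, -3, 0, 0],
    [255, 0.41, -3, 0, 0],
    [255, 0.41, -3, 0, 0],
    [255, 0.41, -3, 0, 0]
  ]
}}

```text
time: 20.65
tool_pos: [487.0, 98.5, 108.4]
eef_rot: [0.995, 0.1, -0.001, -0.0]
contact_force: [0.3, 0.0, -3.1]
width: 11.3
finger_force: 49.2
```

Request:
{"name": "servo_tool", "arguments": {
  "targets": [
    [255, 0.2, -0.9, 0, -0.04],
    [255, 0, 0, 0, -0.039],
    [255, 0, 0, 0, 0],
    [255, 0, 0, 0, 0],
    [255, 0, 0, 0, 0]
  ]
}}

```text
time: 21.07
tool_pos: [488.1, 105.6, 108.9]
eef_rot: [0.99, 0.139, -0.0, 0.0]
contact_force: [-0.3, -0.9, -2.5]
width: 11.5
finger_force: 49.5
```

```bash
python3 - <<'E'
from h import *
import pickle
s=robot.get_state();print(s["contact_force"],s["width"])
plan(*wld(100,0),46.3,1.851,s)
c=robot.get_calibration("wrist");im=robot.camera("wrist")[:,:,::-1];cv2.imwrite("pics/w10.png",im);pickle.dump(c,open("w10.pkl","wb"))
cv2.imwrite("pics/w10v.png",cv2.resize(im[40:340,120:520],(800,600),interpolation=cv2.INTER_CUBIC))
E
```

```text
[-0.29837255 -0.9463789  -2.51037536] 11.464863792583365
shift cm [0.06 0.   6.26] turn -0.002 yaw now -1.2926 tcp [488.1 105.6 108.9] t 21.07
```

View pics/w10v.png

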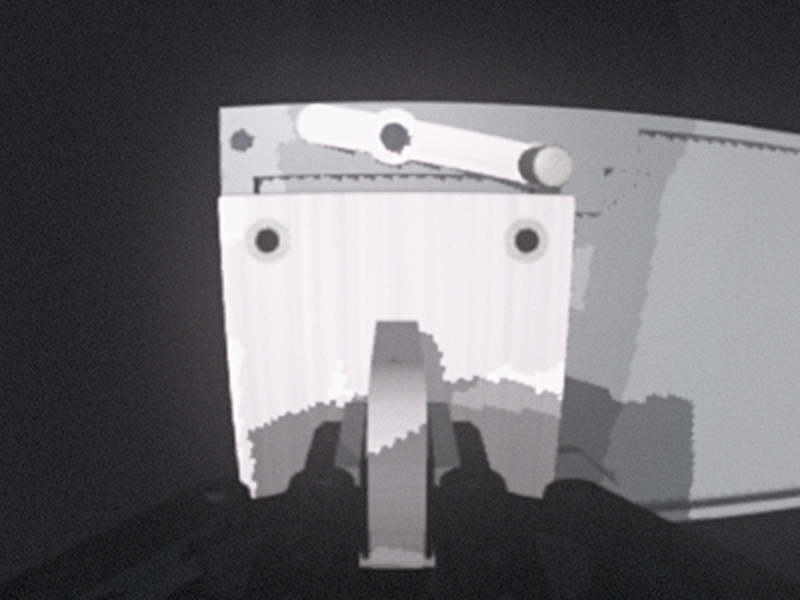

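The bracket is held level over the pocket, with its visible foot holes at view (267,240) and (527,240). The latch is still open. I'll check the bracket's pose against the pocket.

```bash
python3 - <<'E'
from h import *
import pickle
c=pickle.load(open("w10.pkl","rb"));s=robot.get_state()
W=lambda L,z:loc(toplane(c,np.array(L)/2+[119.75,39.75],z,True))
print("tcp",loc(s["tool_pos"][:2]))
h=W([(267,240),(527,240)],82.6);print("holes",h.tolist(),"mid x",h.mean(0)[0],"centre y",h.mean(0)[1]+48.1,"yaw",np.arctan2(*((h[0]-h[1])[::-1])))
print("corners",W([(219,197),(574,197)],82.6).tolist())
print("pivot",W([(394,137)],28),"screw",W([(241,140)],22),"wall",W([(257,177)],22))
E
```

```text
tcp [[99.9  0.4]]
holes [[135.0, -47.0], [62.9, -46.9]] mid x 98.95 centre y 1.1499999999999986 yaw -0.001386961662661647
corners [[148.4, -59.5], [49.7, -59.4]]
pivot [[ 99.9 -76.8]] screw [[156.8 -77.5]] wall [[150.9 -63.3]]
```

Request:
{"name": "servo_tool", "arguments": {
  "targets": [
    [255, 0.07, -0.05, 1.2, 0],
    [255, 0, 0, 2, 0],
    [255, 0, 0, 1.3, 0],
    [255, 0, 0, 0.5, 0],
    [255, 0, 0, 0, 0]
  ]
}}

```text
time: 21.53
tool_pos: [490.5, 106.6, 59.7]
eef_rot: [0.99, 0.139, 0.002, -0.0]
contact_force: [4.7, 1.5, 4.6]
width: 11.4
finger_force: 52.5
```

Request:
{"name": "servo_tool", "arguments": {
  "targets": [
    [255, 0, 0, 0.2, 0],
    [255, 0, 0, 0.2, 0],
    [255, 0, 0, 0.2, 0],
    [255, 0, 0, 0.15, 0],
    [255, 0, 0, 0, 0]
  ]
}}

```text
time: 21.95
tool_pos: [493.6, 107.4, 56.1]
eef_rot: [0.99, 0.139, 0.006, -0.0]
contact_force: [16.2, 5.4, 30.8]
width: 11.5
finger_force: 56.6
```

Request:
{"name": "servo_tool", "arguments": {
  "targets": [
    [255, 0, 0, 0.15, 0],
    [255, 0, 0, 0.1, 0],
    [255, 0, 0, 0.1, 0],
    [255, 0, 0, 0, 0],
    [255, 0, 0, 0, 0]
  ]
}}

```text
time: 22.37
tool_pos: [494.9, 107.7, 54.1]
eef_rot: [0.99, 0.139, 0.008, -0.001]
contact_force: [21.0, 7.4, 38.5]
width: 11.5
finger_force: 58.0
```

The lowering met resistance at a foot height of about 28 mm, which is the level of the latch bar, so I'll back up at once and work out why from the numbers. I have also viewed 12 pictures, two over the limit of 10. I won't view any more and will rely on measurements from here.

Request:
{"name": "servo_tool", "arguments": {
  "targets": [
    [255, 0, 0, -1, 0],
    [255, 0, 0, -1.2, 0],
    [255, 0, 0, -1, 0],
    [255, 0, 0, 0, 0],
    [255, 0, 0, 0, 0]
  ]
}}

```text
time: 22.78
tool_pos: [488.9, 106.6, 80.2]
eef_rot: [0.99, 0.139, 0.0, 0.0]
contact_force: [0.6, -0.0, -2.8]
width: 11.4
finger_force: 51.7
```

```bash
python3 - <<'E'
from h import *
import pickle
s=robot.get_state();print(s["contact_force"].round(1),s["width"]);plan(*wld(100,0),46.3,1.851,s)
print("tool z",Ro.from_quat(s["eef_rot"]).as_matrix()[:,2])
c=pickle.load(open("w10.pkl","rb"))
L=lambda l,z:loc(toplane(c,np.array(l)/2+[119.75,39.75],z,True))
k=L([(551,166)],56)[0];print("before: knob",k,"theta",np.arctan2(-(k[0]-100),-(k[1]+77)),np.hypot(k[0]-100,k[1]+77))
c=robot.get_calibration("wrist");im=robot.camera("wrist")[:,:,::-1];cv2.imwrite("pics/w11.png",im);pickle.dump(c,open("w11.pkl","wb"))
old=cv2.imread("pics/w10.png")
hs=cv2.cvtColor(im,cv2.COLOR_BGR2GRAY)
for n,g in (("w10",cv2.cvtColor(old,6)),("w11",hs)):
    m=(g[60:200,180:460]<110).astype(np.uint8);nn,l,st,ce=cv2.connectedComponentsWithStats(m)
    print(n,[(int(st[i,4]),(ce[i]+[180,60]).round(1).tolist()) for i in range(1,nn) if 40<st[i,4]<400])
    pk=proj(pickle.load(open(n+".pkl","rb")),[[*wld(100-52*np.sin(t),-77-52*np.cos(t)),56] for t in (1.35,1.45,1.55,1.65,1.75)],True);print("knob px for theta",pk.round(0).tolist())
E
```

```text
[ 0.6 -0.  -2.8] 11.43491363906636
shift cm [-0.05  0.08  3.39] turn -0.001 yaw now -1.2913 tcp [488.9 106.6  80.2] t 22.78
tool z [ 1.02862526e-04  1.20688805e-05 -9.99999995e-01]
before: knob [ 49.9 -67.6] theta 1.756264787756506 50.97420916502776
w10 [(118, [385.8, 126.7]), (88, [253.2, 159.9]), (94, [383.0, 159.9])]
knob px for theta [[397.0, 91.0], [398.0, 99.0], [398.0, 107.0], [398.0, 115.0], [397.0, 123.0]]
w11 [(140, [397.7, 102.4]), (108, [247.7, 144.1]), (107, [388.4, 144.2])]
knob px for theta [[411.0, 88.0], [413.0, 98.0], [413.0, 107.0], [413.0, 116.0], [411.0, 125.0]]
```

```bash
python3 - <<'E'
from h import *
import pickle
for n,z in (("w10",82.6),("w11",53.9)):
    c=pickle.load(open(n+".pkl","rb"));g=cv2.cvtColor(cv2.imread(f"pics/{n}.png"),6)
    h=[(253.2,159.9),(383.0,159.9)] if n=="w10" else [(247.7,144.1),(388.4,144.2)]
    H=toplane(c,h,z,True);L=loc(H);print(n,L.tolist(),"spacing",np.linalg.norm(H[0]-H[1]))
    # far (-y) foot edge: bright->dark along mid column
    k=proj(c,[[*wld(100-52*np.sin(1.5),-77-52*np.cos(1.5)),56]],True)[0].astype(int)
    w=g[k[1]-30:k[1]+26,k[0]-40:k[0]+40]
    m=(w>225).astype(np.uint8);nn,l,st,ce=cv2.connectedComponentsWithStats(m)
    print([(st[i].tolist(),(ce[i]+[k[0]-40,k[1]-30]).round(1).tolist()) for i in range(1,nn) if st[i,4]>60],k)
    col=g[90:175,318];e=np.diff(col.astype(int));print("col edges",[(i+90,int(v)) for i,v in enumerate(e) if abs(v)>18])
    if n=="w11":
        cm=np.array2string(g[84:124:3,330:424:4],max_line_width=200);print(cm)
E
```

```text
w10 [[135.0, -47.0], [63.0, -46.8]] spacing 72.01984388202456
[([0, 35, 28, 21, 409], [368.4, 117.3])] [398 102]
col edges [(90, 64), (91, 31), (93, 24), (100, -56), (101, -68), (114, 24), (115, 55), (116, 38), (121, -64), (122, -22), (123, 28), (125, -19), (126, -25), (127, 32), (135, 38)]
w11 [[138.7, -56.8], [61.0, -56.7]] spacing 77.64359623331289
[([0, 15, 25, 26, 430], [381.4, 100.2]), ([29, 15, 9, 14, 67], [404.7, 92.9]), ([0, 47, 43, 9, 332], [391.9, 123.6])] [412 102]
col edges [(91, 23), (99, -69), (100, -56), (116, 25), (117, 34)]
[[ 73  74  80  77  77  80  71  75  73  71  69  74  71  69  65  68  66  59  61  82 161 108  53  57]
 [ 86  87  79  80  81  81  79  73  67  73  72  71  65  69  64  68 181 206 115 232 224 221 153  59]
 [220 213 214 207 210 203 203 198 207 206 223 236 232 254 252 255 174 110 221 229 216 216 220  88]
 [217 218 227 236 245 252 253 253 252 251 251 251 251 250 249 234 107 104 235 230 222 220 218 166]
 [253 253 253 253 252 252 252 251 251 250 251 250 250 249 249 148 112 105 234 229 223 217 216 200]
 [253 253 253 252 252 252 252 252 252 251 251 250 249 249 249 127 108  98 218 224 218 219 214 188]
 [253 253 252 253 252 252 251 251 251 251 249 249 248 248 247 199 101  97 149 222 223 218 206 177]
 [252 252 252 252 251 251 251 251 250 250 249 247 246 245 244 252  94  99  97 178 220 215 182 180]
 [253 251 251 251 250 250 248 249 249 249 250 249 249 248 249 249 214 107 100  95 109 152 177 181]
 [252 251 251 252 251 252 251 251 251 251 252 250 247 228 202 178 120 142 138 115 113 143 184 177]
 [253 252 252 253 254 246 245 204 185 131 157 132 171 138 187 190 186 111 116 117 116 174 180 183]
 [209 210 208 186 175 172 183 180 190 191 174 188 188 189 189 186 185 129 118 118 150 178 178 181]
 [241 240 240 238 238 240 240 238 240 241 240 239 237 228 236 231 227 224 224 221 207 202 183 180]
 [241 239 238 240 238 239 238 237 238 240 237 240 238 232 238 238 236 237 233 238 235 237 177 179]]
```

The numbers show that the foot caught the latch's tail. The bracket pivoted in the grip by about 0.26 rad (its tray −y end is up), and the latch was nudged from 1.75 to about 1.43. I'll level the bracket by setting it down on the flat landing with a soft grip, then regrasp it.

Request:
{"name": "servo_tool", "arguments": {
  "targets": [
    [255, 0, 0, -1.5, 0],
    [255, 0, 0, -1.5, 0],
    [255, 0, 2, 0, 0],
    [255, 0, 3, 0, 0],
    [255, 0, 3, 0, 0]
  ]
}}

```text
time: 23.25
tool_pos: [510.8, 29.2, 109.6]
eef_rot: [0.99, 0.14, -0.0, -0.0]
contact_force: [1.1, -0.1, -3.6]
width: 11.7
finger_force: 51.7
```

Request:
{"name": "servo_tool", "arguments": {
  "targets": [
    [255, 0, 3, 0, 0],
    [255, 0, 3, 0, 0],
    [255, 0, 2.5, 0, 0],
    [255, 0, 1.5, 0, 0],
    [255, 0, 0, 0, 0]
  ]
}}

```text
time: 23.67
tool_pos: [538.6, -68.8, 109.1]
eef_rot: [0.99, 0.138, -0.001, 0.0]
contact_force: [0.0, 0.2, -1.8]
width: 11.5
finger_force: 51.7
```

```bash
python3 - <<'E'
from h import *
s=robot.get_state();print(s["contact_force"].round(1),s["width"],loc(s["tool_pos"][:2]));plan(*wld(-80,0),46.3,1.851,s)
E
```

```text
[ 0.   0.2 -1.8] 11.500384993378493 [[-81.5   0.2]]
shift cm [ 0.03 -0.15  6.28] turn -0.003 yaw now -1.2934 tcp [538.6 -68.8 109.1] t 23.67
```

Request:
{"name": "servo_tool", "arguments": {
  "targets": [
    [255, 0, 0, 1.2, 0],
    [255, 0, 0, 1.2, 0],
    [255, 0, 0, 1.0, 0],
    [255, 0, 0, 0.6, 0],
    [255, 0, 0, 0, 0]
  ],
  "grip_force": 20
}}

```text
time: 24.08
tool_pos: [537.6, -65.6, 68.0]
eef_rot: [0.99, 0.14, -0.001, -0.0]
contact_force: [-0.9, 0.5, -2.8]
width: 11.8
finger_force: 51.7
```

Request:
{"name": "servo_tool", "arguments": {
  "targets": [
    [255, 0, 0, 0.3, 0],
    [255, 0, 0, 0.3, 0],
    [255, 0, 0, 0.3, 0],
    [255, 0, 0, 0.2, 0],
    [255, 0, 0, 0, 0]
  ]
}}

```text
time: 24.5
tool_pos: [538.5, -66.3, 59.0]
eef_rot: [0.99, 0.139, -0.0, -0.0]
contact_force: [0.7, -0.0, -3.1]
width: 11.7
finger_force: 51.7
```

Request:
{"name": "servo_tool", "arguments": {
  "targets": [
    [255, 0, 0, 0.3, 0],
    [255, 0, 0, 0.3, 0],
    [255, 0, 0, 0.2, 0],
    [255, 0, 0, 0.1, 0],
    [255, 0, 0, 0, 0]
  ]
}}

```text
time: 24.92
tool_pos: [540.4, -66.1, 52.3]
eef_rot: [0.99, 0.139, 0.002, 0.0]
contact_force: [3.9, 4.8, 13.9]
width: 11.2
finger_force: 54.3
```

Request:
{"name": "servo_tool", "arguments": {
  "targets": [
    [240, 0, 0, 0.2, 0],
    [240, 0, 0, 0.2, 0],
    [240, 0, 0, 0.1, 0],
    [240, 0, 0, 0, 0],
    [240, 0, 0, 0, 0]
  ],
  "grip_force": 20
}}

```text
time: 25.33
tool_pos: [542.5, -65.9, 49.4]
eef_rot: [0.99, 0.139, 0.005, 0.0]
contact_force: [13.4, 8.3, 23.6]
width: 11.2
finger_force: 55.6
```

Request:
{"name": "servo_tool", "arguments": {
  "targets": [
    [235, 0, 0, 0, 0],
    [230, 0, 0, 0, 0],
    [230, 0, 0, 0, 0],
    [230, 0, 0, 0, 0],
    [230, 0, 0, 0, 0]
  ]
}}

```text
time: 25.75
tool_pos: [542.5, -65.9, 49.3]
eef_rot: [0.99, 0.139, 0.005, 0.0]
contact_force: [13.6, 8.9, 23.2]
width: 11.2
finger_force: 55.6
```

Request:
{"name": "servo_tool", "arguments": {
  "targets": [
    [230, 0, 0, 0.2, 0],
    [230, 0, 0, 0.1, 0],
    [222, 0, 0, 0, 0],
    [218, 0, 0, 0, 0],
    [214, 0, 0, 0, 0]
  ]
}}

```text
time: 26.17
tool_pos: [539.2, -66.4, 43.0]
eef_rot: [0.99, 0.139, 0.001, 0.0]
contact_force: [0.8, -0.5, -1.2]
width: 14.1
finger_force: 0.0
```

Request:
{"name": "servo_tool", "arguments": {
  "targets": [
    [210, 0, 0, 0, 0],
    [206, 0, 0, 0, 0],
    [202, 0, 0, 0, 0],
    [180, 0, 0, 0, 0],
    [0, 0, 0, 0, 0]
  ]
}}

```text
time: 26.58
tool_pos: [538.5, -66.4, 42.1]
eef_rot: [0.99, 0.139, -0.0, -0.0]
contact_force: [0.1, 0.6, 0.1]
width: 36.1
finger_force: 0.0
```

Request:
{"name": "servo_tool", "arguments": {
  "targets": [
    [0, 0, 0, 0, 0],
    [0, 0, 0, 0, 0],
    [0, 0, 0, 0, 0],
    [0, 0, 0, -2, 0],
    [0, 0, 0, -3.5, 0]
  ]
}}

```text
time: 27.0
tool_pos: [536.8, -66.0, 94.3]
eef_rot: [0.99, 0.139, -0.003, -0.001]
contact_force: [-0.1, 0.7, -0.8]
width: 85.3
finger_force: 0.0
```

Request:
{"name": "servo_tool", "arguments": {
  "targets": [
    [0, 0, 0, -3.5, 0],
    [0, 0, 0, -2, 0],
    [0, 0, 0, 0, 0],
    [0, 0, 0, 0, 0],
    [0, 0, 0, 0, 0]
  ]
}}

```text
time: 27.42
tool_pos: [538.3, -66.3, 151.3]
eef_rot: [0.99, 0.139, -0.001, -0.0]
contact_force: [-1.0, -0.7, -0.3]
width: 85.3
finger_force: 0.0
```

```bash
python3 - <<'E'
from h import *
import pickle
s=robot.get_state();print(s["contact_force"].round(1),s["width"],loc(s["tool_pos"][:2]),s["tool_pos"].round(1),s["time"])
c=robot.get_calibration("wrist");im=robot.camera("wrist")[:,:,::-1];cv2.imwrite("pics/w12.png",im);pickle.dump(c,open("w12.pkl","wb"))
g=cv2.cvtColor(im,6) if im.flags.contiguous else cv2.cvtColor(np.ascontiguousarray(im),6)
m=(g<120).astype(np.uint8);n,l,st,ce=cv2.connectedComponentsWithStats(m)
for i in range(1,n):
    a=st[i,4];w,h=st[i,2:4]
    if 20<a<400 and .6<w/h<1.6 and a/(w*h)>.55: print("blob",a,ce[i].round(1),"z20",loc(toplane(c,[ce[i]],20,True)),"z28",loc(toplane(c,[ce[i]],28,True)),"z14",loc(toplane(c,[ce[i]],14,True)))
E
```

```text
[-1.  -0.7 -0.3] 85.27064318890278 [[-79.   -0.2]] [538.3 -66.3 151.3] 27.4167
blob 40 [400.2 114.1] z20 [[-153.2  -76.1]] z28 [[-151.1  -75.9]] z14 [[-154.8  -76.3]]
blob 51 [130.6 122.1] z20 [[105.9 -77.3]] z28 [[100.4 -77. ]] z14 [[109.9 -77.5]]
blob 22 [ 93.4 127.3] z20 [[158.  -77.2]] z28 [[151. -77.]] z14 [[163.2 -77.4]]
blob 27 [278.5 133.1] z20 [[-45.1 -57.7]] z28 [[-46.1 -58.1]] z14 [[-44.4 -57.5]]
blob 27 [360.1 133.5] z20 [[-117.1  -57.5]] z28 [[-116.   -57.8]] z14 [[-117.9  -57.2]]
blob 22 [171.1 160.5] z20 [[ 60.8 -36.2]] z28 [[ 56.7 -37.1]] z14 [[ 63.9 -35.4]]
blob 152 [146.7 196.2] z20 [[93.9 -1.2]] z28 [[88.8 -3.1]] z14 [[97.7  0.3]]
blob 54 [281.2 235.6] z20 [[-45.   38.3]] z28 [[-46.   35.2]] z14 [[-44.2  40.7]]
blob 53 [356.7 235.6] z20 [[-116.8   38.4]] z28 [[-115.7   35.3]] z14 [[-117.6   40.8]]
```

The bracket now lies flat on the landing, centred at tray (−81, −9.6) and square. First I'll nudge the latch knob back to about 1.6 rad with the shut fingers.

Request:
{"name": "servo_tool", "arguments": {
  "targets": [
    [255, 2.3, -2.55, 0, 0],
    [255, 2.3, -2.55, 0, 0],
    [255, 2.3, -2.55, 0, 0],
    [255, 2.3, -2.55, 0, 0],
    [255, 2.3, -2.55, 0, 0]
  ]
}}

```text
time: 27.88
tool_pos: [614.0, 89.5, 150.7]
eef_rot: [0.99, 0.139, -0.001, -0.0]
contact_force: [-0.1, -0.1, -0.1]
width: 25.7
finger_force: 0.0
```

Request:
{"name": "servo_tool", "arguments": {
  "targets": [
    [255, 0, 0, 2, 0],
    [255, 0, 0, 3.2, 0],
    [255, 0, 0, 3.2, 0],
    [255, 0, 0, 2.4, 0],
    [255, 0, 0, 0.6, 0]
  ]
}}

```text
time: 28.3
tool_pos: [611.2, 87.8, 32.3]
eef_rot: [0.99, 0.14, -0.004, -0.0]
contact_force: [0.1, 0.4, -0.3]
width: -0.1
finger_force: 0.0
```

```bash
python3 - <<'E'
from h import *
s=robot.get_state();print(s["contact_force"].round(1),s["width"],loc(s["tool_pos"][:2]),s["tool_pos"].round(1))
E
```

```text
[ 0.1  0.4 -0.3] -0.11017035176027183 [[  48.9 -112.8]] [611.2  87.8  32.3]
```

Request:
{"name": "servo_tool", "arguments": {
  "targets": [
    [255, -0.5, 0, 0, 0],
    [255, -0.5, 0, 0, 0],
    [255, -0.5, 0, 0, 0],
    [255, -0.6, 0, 0, 0],
    [255, 0, 0, 0, 0]
  ]
}}

```text
time: 28.72
tool_pos: [593.4, 81.8, 39.8]
eef_rot: [0.99, 0.139, 0.001, 0.0]
contact_force: [-0.1, 0.5, 0.2]
width: -0.0
finger_force: 0.0
```

```bash
python3 - <<'E'
from h import *
s=robot.get_state();print(s["contact_force"].round(1),s["width"],loc(s["tool_pos"][:2]),s["tool_pos"].round(1))
E
```

```text
[-0.1  0.5  0.2] -0.037024059604149145 [[ 48.1 -94.1]] [593.4  81.8  39.8]
```

Request:
{"name": "servo_tool", "arguments": {
  "targets": [
    [255, 0.6, 0, 0, 0],
    [255, 0, 0, -3.5, 0],
    [200, 0, 0, -3.5, 0],
    [0, 0, 0, -2, 0],
    [0, -1.5, 2.15, 0, 0]
  ]
}}

```text
time: 29.13
tool_pos: [594.0, 61.4, 134.3]
eef_rot: [0.99, 0.141, 0.004, -0.0]
contact_force: [1.1, -0.1, 0.9]
width: 35.4
finger_force: 0.0
```

Request:
{"name": "servo_tool", "arguments": {
  "targets": [
    [0, -1.5, 2.15, 0, 0],
    [0, -1.5, 2.15, 0, 0],
    [0, -1.5, 2.15, 0, 0],
    [0, -1.5, 2.15, 0, 0],
    [0, -1.5, 2.15, 0, 0]
  ]
}}

```text
time: 29.55
tool_pos: [548.7, -66.1, 128.9]
eef_rot: [0.99, 0.14, 0.0, 0.0]
contact_force: [1.2, -0.8, 0.4]
width: 85.8
finger_force: 0.0
```

Request:
{"name": "servo_tool", "arguments": {
  "targets": [
    [0, 0, 0, 0, 0],
    [0, 0, 0, 0, 0],
    [0, 0, 0, 0, 0],
    [0, 0, 0, 0, 0],
    [0, 0, 0, 0, 0]
  ]
}}

```text
time: 29.97
tool_pos: [549.0, -64.3, 128.3]
eef_rot: [0.99, 0.14, 0.0, -0.0]
contact_force: [-0.1, -0.1, -0.3]
width: 85.4
finger_force: 0.0
```

```bash
cat > look.py <<'E'
from h import *
import sys,pickle
s=robot.get_state();print(s["contact_force"].round(1),s["width"],loc(s["tool_pos"][:2]),s["tool_pos"].round(1),s["time"])
c=robot.get_calibration("wrist");im=np.ascontiguousarray(robot.camera("wrist")[:,:,::-1]);cv2.imwrite(f"pics/{sys.argv[1]}.png",im);pickle.dump(c,open(sys.argv[1]+".pkl","wb"))
g=cv2.cvtColor(im,6);z=float(sys.argv[2])
m=(g<int(sys.argv[3])).astype(np.uint8);n,l,st,ce=cv2.connectedComponentsWithStats(m)
for i in range(1,n):
    a=st[i,4];w,h=st[i,2:4]
    if 20<a<400 and .6<w/h<1.6 and a/(w*h)>.55: print("blob",a,ce[i].round(1),"z",loc(toplane(c,[ce[i]],z,True)),"z28",loc(toplane(c,[ce[i]],28,True)))
E
python3 look.py w13 20 120; python3 -c "
from h import *
plan(*wld(-81,-9.6),46,1.851)
import pickle
print('knob px',proj(pickle.load(open('w13.pkl','rb')),[[*wld(100-52*np.sin(t),-77-52*np.cos(t)),56] for t in (1.4,1.5,1.6,1.7)],True).round(0).tolist())"
```

```text
[-0.1 -0.1 -0.3] 85.41531234870503 [[-80. -11.]] [549.  -64.3 128.3] 29.9667
blob 45 [405.8 126.6] z [[-153.2  -76.4]] z28 [[-150.9  -76.5]]
blob 201 [162.7 130.9] z [[ 54.8 -76.4]] z28 [[ 50.4 -76.5]]
blob 58 [117.2 135.1] z [[106.4 -76.8]] z28 [[100.4 -76.9]]
blob 22 [ 79.7 139.5] z [[158.  -77.2]] z28 [[150.4 -77.3]]
blob 33 [273.9 147.9] z [[-45.1 -57.6]] z28 [[-46.2 -58.3]]
blob 35 [362.4 148.2] z [[-117.1  -57.4]] z28 [[-115.9  -58.1]]
blob 24 [160.3 175.7] z [[ 60.7 -36.5]] z28 [[ 56.2 -37.9]]
blob 165 [136.2 212.6] z [[93.5 -1.6]] z28 [[88.  -4.1]]
blob 47 [277.9 255.9] z [[-45.2  37.9]] z28 [[-46.3  34.2]]
blob 60 [357.9 256.4] z [[-116.8   38.4]] z28 [[-115.7   34.7]]
shift cm [-0.13  0.09  8.23] turn 0.001 yaw now -1.2899 tcp [549.  -64.3 128.3] t 30.02
knob px [[147.0, 121.0], [148.0, 127.0], [149.0, 134.0], [149.0, 141.0]]
```

The latch is at about 1.58 rad, measured at the knob's base. Now I'll regrasp the bracket with a firmer grip.

Request:
{"name": "servo_tool", "arguments": {
  "targets": [
    [0, -0.13, 0.09, 2, 0],
    [0, 0, 0, 2.5, 0],
    [0, 0, 0, 2.3, 0],
    [0, 0, 0, 1.3, 0],
    [0, 0, 0, 0.2, 0]
  ]
}}

```text
time: 30.43
tool_pos: [546.5, -65.7, 42.6]
eef_rot: [0.99, 0.14, -0.002, -0.001]
contact_force: [-0.6, 0.2, -0.3]
width: 85.6
finger_force: 0.0
```

Request:
{"name": "servo_tool", "arguments": {
  "targets": [
    [0, 0, 0, 0, 0],
    [255, 0, 0, 0, 0],
    [255, 0, 0, 0, 0],
    [255, 0, 0, 0, 0],
    [255, 0, 0, 0, 0]
  ],
  "grip_force": 100
}}

```text
time: 30.85
tool_pos: [548.1, -66.3, 46.2]
eef_rot: [0.99, 0.139, 0.001, 0.0]
contact_force: [-0.2, 0.3, -0.2]
width: 38.8
finger_force: 0.0
```

Request:
{"name": "servo_tool", "arguments": {
  "targets": [
    [255, 0, 0, 0, 0],
    [255, 0, 0, 0, 0],
    [255, 0, 0, 0, 0],
    [255, 0, 0, 0, 0],
    [255, 0, 0, 0, 0]
  ]
}}

```text
time: 31.27
tool_pos: [547.9, -66.3, 45.8]
eef_rot: [0.99, 0.139, 0.0, 0.0]
contact_force: [-1.6, 0.8, 6.0]
width: 11.2
finger_force: 98.2
```

Request:
{"name": "servo_tool", "arguments": {
  "targets": [
    [255, 0, 0, 0, 0],
    [255, 0, 0, 0, 0],
    [255, 0, 0, -1, 0],
    [255, 0, 0, -1.5, 0],
    [255, 0, 0, -1, 0]
  ]
}}

```text
time: 31.68
tool_pos: [547.7, -66.3, 81.6]
eef_rot: [0.99, 0.139, 0.0, 0.0]
contact_force: [0.5, 0.5, -1.8]
width: 10.9
finger_force: 97.3
```

```bash
python3 -c "
from h import *
s=robot.get_state();print(s['width'],s['finger_force'],loc(s['tool_pos'][:2]));plan(*wld(100,0),80,1.851,s)"
```

```text
10.883259559469302 97.34083414077759 [[-81.6  -9.2]]
shift cm [ -0.93 -18.16   0.16] turn -0.0 yaw now -1.291 tcp [547.7 -66.3  81.6] t 31.68
```

Request:
{"name": "servo_tool", "arguments": {
  "targets": [
    [255, 0, 0, -1.2, 0],
    [255, -0.3, -0.8, -1.2, 0],
    [255, -0.3, -2, 0, 0],
    [255, -0.33, -2.8, 0, 0],
    [255, 0, -2.8, 0, 0]
  ]
}}

```text
time: 32.1
tool_pos: [514.6, 12.7, 105.1]
eef_rot: [0.99, 0.139, 0.0, -0.0]
contact_force: [0.5, 0.4, -2.2]
width: 10.6
finger_force: 97.5
```

Request:
{"name": "servo_tool", "arguments": {
  "targets": [
    [255, 0, -2.8, 0, 0],
    [255, 0, -2.8, 0, 0],
    [255, 0, -2.2, 0, 0],
    [255, 0, -1.4, 0, 0],
    [255, 0, -0.56, 0, 0]
  ]
}}

```text
time: 32.52
tool_pos: [487.6, 107.6, 104.9]
eef_rot: [0.99, 0.14, 0.0, -0.0]
contact_force: [-0.4, 0.3, -2.2]
width: 11.2
finger_force: 97.6
```

Request:
{"name": "servo_tool", "arguments": {
  "targets": [
    [255, 0, 0, 0, 0],
    [255, 0, 0, 0, 0],
    [255, 0, 0, 0, 0],
    [255, 0, 0, 0, 0],
    [255, 0, 0, 0, 0]
  ]
}}

```text
time: 32.93
tool_pos: [488.8, 105.1, 104.3]
eef_rot: [0.99, 0.139, -0.0, 0.0]
contact_force: [-1.0, 0.6, -1.8]
width: 10.8
finger_force: 97.6
```

```bash
python3 look.py w14 80 120; python3 -c "
from h import *
s=robot.get_state();print(s['width'],s['finger_force'],'foot top z',s['tool_pos'][2]-45.8+20);plan(*wld(100,0),45.8,1.851,s)"
```

```text
[-1.   0.6 -1.8] 10.775662339477714 [[99.4  0.1]] [488.8 105.1 104.3] 32.9333
blob 29 [577.3 132.4] z [[-83.  -74.3]] z28 [[-139.7  -76. ]]
blob 94 [253.  158.8] z [[134.1 -48.2]] z28 [[145.1 -41.8]]
blob 99 [383.1 158.7] z [[ 62.8 -48.2]] z28 [[ 51.6 -41.8]]
blob 22 [551.  276.5] z [[-82.7  36.3]] z28 [[-139.3   69.1]]
10.636373880547266 97.59302973747253 foot top z 78.44563051783673
shift cm [ 0.01 -0.06  5.84] turn -0.001 yaw now -1.2919 tcp [488.7 105.1 104.2] t 32.98
```

The bracket is level and square. Its centre is about 1 mm short in tray x and centred in y, so I'll correct that and lower slowly.

Request:
{"name": "servo_tool", "arguments": {
  "targets": [
    [255, 0, -0.1, 0.6, 0],
    [255, 0, 0, 0.8, 0],
    [255, 0, 0, 0.8, 0],
    [255, 0, 0, 0.6, 0],
    [255, 0, 0, 0.4, 0]
  ]
}}

```text
time: 33.4
tool_pos: [487.8, 106.6, 70.8]
eef_rot: [0.99, 0.139, -0.001, 0.0]
contact_force: [0.2, -0.2, -2.6]
width: 11.1
finger_force: 97.6
```

Request:
{"name": "servo_tool", "arguments": {
  "targets": [
    [255, 0, 0, 0.2, 0],
    [255, 0, 0, 0.2, 0],
    [255, 0, 0, 0, 0],
    [255, 0, 0, 0, 0],
    [255, 0, 0, 0, 0]
  ]
}}

```text
time: 33.82
tool_pos: [488.5, 106.7, 68.6]
eef_rot: [0.99, 0.139, 0.0, 0.0]
contact_force: [0.8, 0.3, -2.0]
width: 11.1
finger_force: 97.6
```

```bash
python3 look.py w15 44 120; python3 -c "
from h import *
s=robot.get_state();print(s['width'],s['finger_force'],'foot top z',s['tool_pos'][2]-45.8+20);plan(*wld(100,0),45.8,1.851,s)"
```

```text
[ 0.8  0.3 -2. ] 11.098087807644387 [[ 1.01e+02 -1.00e-01]] [488.5 106.7  68.6] 33.8167
blob 94 [253.  158.8] z [[135.8 -48.4]] z28 [[139.2 -46.4]]
blob 98 [383.1 158.6] z [[ 64.4 -48.5]] z28 [[ 61.  -46.5]]
blob 23 [571.  292.3] z [[-115.5   55.6]] z28 [[-136.1   67.5]]
10.971926000528429 97.60945200920105 foot top z 42.85305879190521
shift cm [-0.01  0.1   2.29] turn -0.0 yaw now -1.291 tcp [488.5 106.7  68.7] t 33.87
```

Request:
{"name": "servo_tool", "arguments": {
  "targets": [
    [255, 0, 0.03, 0.25, 0],
    [255, 0, 0, 0.25, 0],
    [255, 0, 0, 0.25, 0],
    [255, 0, 0, 0.25, 0],
    [255, 0, 0, 0.2, 0]
  ]
}}

```text
time: 34.28
tool_pos: [488.2, 106.4, 55.8]
eef_rot: [0.99, 0.139, -0.0, 0.0]
contact_force: [0.5, -0.1, -3.2]
width: 10.8
finger_force: 97.6
```

Request:
{"name": "servo_tool", "arguments": {
  "targets": [
    [255, 0, 0, 0.1, 0],
    [255, 0, 0, 0, 0],
    [255, 0, 0, 0, 0],
    [255, 0, 0, 0, 0],
    [255, 0, 0, 0, 0]
  ]
}}

```text
time: 34.7
tool_pos: [488.4, 106.4, 55.4]
eef_rot: [0.99, 0.139, 0.0, 0.0]
contact_force: [0.2, 0.4, -2.5]
width: 11.2
finger_force: 97.6
```

Request:
{"name": "servo_tool", "arguments": {
  "targets": [
    [255, 0, 0, 0.15, 0],
    [255, 0, 0, 0.15, 0],
    [255, 0, 0, 0.15, 0],
    [255, 0, 0, 0.15, 0],
    [255, 0, 0, 0, 0]
  ]
}}

```text
time: 35.12
tool_pos: [488.2, 106.4, 48.9]
eef_rot: [0.99, 0.139, -0.0, 0.0]
contact_force: [-1.1, 1.1, -1.8]
width: 10.8
finger_force: 97.6
```

The foot is inside the bay walls with no contact so far.

Request:
{"name": "servo_tool", "arguments": {
  "targets": [
    [255, 0, 0, 0.1, 0],
    [255, 0, 0, 0.1, 0],
    [255, 0, 0, 0.06, 0],
    [255, 0, 0, 0, 0],
    [255, 0, 0, 0, 0]
  ]
}}

```text
time: 35.53
tool_pos: [488.4, 106.4, 46.7]
eef_rot: [0.99, 0.139, -0.0, 0.0]
contact_force: [-0.3, 0.2, -2.5]
width: 10.9
finger_force: 97.6
```

Request:
{"name": "servo_tool", "arguments": {
  "targets": [
    [255, 0, 0, 0.06, 0],
    [255, 0, 0, 0, 0],
    [255, 0, 0, 0.05, 0],
    [255, 0, 0, 0, 0],
    [255, 0, 0, 0, 0]
  ]
}}

```text
time: 35.95
tool_pos: [488.4, 106.4, 45.8]
eef_rot: [0.99, 0.139, 0.0, -0.0]
contact_force: [-1.2, -0.1, 2.2]
width: 10.7
finger_force: 98.2
```

Request:
{"name": "servo_tool", "arguments": {
  "targets": [
    [255, 0, 0, 0.05, 0],
    [240, 0, 0, 0, 0],
    [215, 0, 0, 0, 0],
    [200, 0, 0, 0, 0],
    [180, 0, 0, 0, 0]
  ],
  "grip_force": 20
}}

```text
time: 36.37
tool_pos: [488.5, 106.4, 45.1]
eef_rot: [0.99, 0.139, 0.0, 0.0]
contact_force: [0.1, 0.0, 0.2]
width: 24.9
finger_force: 0.0
```

Request:
{"name": "servo_tool", "arguments": {
  "targets": [
    [0, 0, 0, 0, 0],
    [0, 0, 0, 0, 0],
    [0, 0, 0, 0, 0],
    [0, 0, 0, 0, 0],
    [0, 0, 0, 0, 0]
  ]
}}

```text
time: 36.78
tool_pos: [488.4, 106.4, 45.1]
eef_rot: [0.99, 0.139, -0.0, -0.0]
contact_force: [-0.5, 0.0, 0.5]
width: 83.7
finger_force: 0.0
```

Request:
{"name": "servo_tool", "arguments": {
  "targets": [
    [0, 0, 0, -2, 0],
    [0, 0, 0, -3, 0],
    [0, 0, 0, -3, 0],
    [0, 0, 0, -1.5, 0],
    [0, 0, 0, 0, 0]
  ]
}}

```text
time: 37.2
tool_pos: [489.8, 106.6, 144.1]
eef_rot: [0.99, 0.139, 0.003, -0.0]
contact_force: [0.3, 0.4, -0.1]
width: 85.3
finger_force: 0.0
```

Request:
{"name": "servo_tool", "arguments": {
  "targets": [
    [0, 0, 0, 0, 0],
    [0, 0, 0, 0, 0],
    [0, 0, 0, 0, 0],
    [0, 0, 0, 0, 0],
    [0, 0, 0, 0, 0]
  ]
}}

```text
time: 37.62
tool_pos: [488.1, 106.4, 139.3]
eef_rot: [0.99, 0.139, -0.001, -0.0]
contact_force: [-0.3, -0.1, -0.3]
width: 85.5
finger_force: 0.0
```

```bash
python3 look.py w16 20 120
```

```text
[-0.3 -0.1 -0.3] 85.52333228467809 [[100.8   0.3]] [488.1 106.4 139.3] 37.6167
blob 23 [556.5 129.7] z [[-149.3  -76.2]] z28 [[-141.7  -76. ]]
blob 33 [275.5 144.4] z [[135.8 -48.1]] z28 [[134.7 -48.8]]
blob 34 [360.8 144.2] z [[ 63.5 -48.3]] z28 [[ 64.6 -48.9]]
blob 57 [279.2 248.6] z [[135.7  47.1]] z28 [[134.6  43.6]]
blob 71 [357.2 249. ] z [[63.5 47.6]] z28 [[64.6 44. ]]
blob 32 [258.3 276.6] z [[157.7  77.4]] z28 [[155.9  72.9]]
```

The bracket sits flat at foot-top height, centred at tray (99.6, −0.4). Now I'll grip the knob again to close the latch.

Request:
{"name": "servo_tool", "arguments": {
  "targets": [
    [105, 2.56, 1.76, 0, 0],
    [105, 2.56, 1.76, 0, 0],
    [105, 2.56, 1.76, 0, 0],
    [105, 0, 0, 0, -0.12],
    [105, 0, 0, 0, -0.12]
  ]
}}

```text
time: 38.08
tool_pos: [577.7, 76.2, 139.0]
eef_rot: [0.966, 0.259, -0.001, -0.0]
contact_force: [-0.9, 0.4, -0.6]
width: 49.9
finger_force: 0.0
```

Request:
{"name": "servo_tool", "arguments": {
  "targets": [
    [105, 0, 0, 0, -0.12],
    [105, 0, 0, 0, -0.12],
    [105, 0, 0, 0, -0.12],
    [105, 0, 0, 0, -0.12],
    [105, 0, 0, 0, -0.12]
  ]
}}

```text
time: 38.5
tool_pos: [576.7, 76.8, 139.7]
eef_rot: [0.846, 0.534, -0.0, -0.0]
contact_force: [-0.5, 0.3, 0.2]
width: 50.3
finger_force: 0.0
```

Request:
{"name": "servo_tool", "arguments": {
  "targets": [
    [105, 0, 0, 0, -0.12],
    [105, 0, 0, 0, -0.12],
    [105, 0, 0, 0, -0.12],
    [105, 0, 0, 0, -0.12],
    [105, 0, 0, 0, -0.12]
  ]
}}

```text
time: 38.92
tool_pos: [576.7, 76.8, 139.7]
eef_rot: [0.65, 0.76, -0.0, -0.0]
contact_force: [-0.1, -0.5, -0.1]
width: 50.2
finger_force: 0.0
```

Request:
{"name": "servo_tool", "arguments": {
  "targets": [
    [105, 0, 0, 0, -0.12],
    [105, 0, 0, 0, 0],
    [105, 0, 0, 0, 0],
    [105, 0, 0, 0, 0],
    [105, 0, 0, 0, 0]
  ]
}}

```text
time: 39.33
tool_pos: [576.8, 76.9, 140.0]
eef_rot: [0.607, 0.795, -0.0, -0.0]
contact_force: [-0.3, -0.1, 0.1]
width: 50.3
finger_force: 0.0
```

```bash
python3 look.py w17 20 100; python3 - <<'E'
from h import *
import pickle
plan(*wld(100-52*np.sin(1.58),-77-52*np.cos(1.58)),38,1.851-1.58)
c=pickle.load(open("w17.pkl","rb"));print("knob px top/base",[proj(c,[[*wld(100-52*np.sin(t),-77-52*np.cos(t)),z]],True).round(0).tolist() for t in (1.45,1.58,1.7) for z in (56,28)])
u,v=proj(c,[[*wld(48,-76.5),56]],True)[0].astype(int);g=cv2.cvtColor(cv2.imread("pics/w17.png"),6)
print(u,v);print(np.array2string(g[v-24:v+25:4,u-28:u+29:4],max_line_width=200))
E
```

```text
[-0.3 -0.1  0.1] 50.31779623914891 [[ 47.9 -76.7]] [576.8  76.9 140. ] 39.3333
blob 21 [176.3 104.8] z [[135.7  47.7]] z28 [[135.   43.9]]
blob 29 [283.7 180.1] z [[ 63.7 -48.2]] z28 [[ 65.2 -49.2]]
blob 42 [182.  183.1] z [[63.6 47.7]] z28 [[65.1 43.9]]
shift cm [ 1.00e-02 -2.00e-02  1.02e+01] turn -0.004 yaw now 0.2667 tcp [576.8  76.9 140. ] t 39.38
knob px top/base [[[325.0, 208.0]], [[324.0, 199.0]], [[316.0, 209.0]], [[317.0, 199.0]], [[308.0, 208.0]], [[309.0, 199.0]]]
316 208
[[206 236 238 134 176 155 238 238 241 241 174 127  63  58  65]
 [235 236 236 138 175 156 236 240 239 242 171 125  67  61  52]
 [236 235 238 132 175 170 245 198 232 241 170 122  53  64  53]
 [149 149 135 103 173 143  99 106 112 183 166 120  59  57  49]
 [104 105 111 169 104 118 102 151 140 111 169 123  60  57  55]
 [106 104 101 130 105 102 201 213 216 177 169 123  52  57  49]
 [100 104 102 156 115 129 199 204 204 205 167 118  55  53  51]
 [100 103 105 108 121 147 196 202 200 171 166 112  41  55  51]
 [103 100 100 100 103 100 119 166 164  96  95  75  45  47  53]
 [ 99  97 101  99  99  95  99  93  97 100  96  73  45  54  52]
 [101  94 102  97 103  97  97  96 100  97  98  76  38  50  52]
 [101  96  95  98  89  96  94  99 103 100  93  72  44  46  45]
 [ 99  97 100  94  95  96  95  96  96  93  97  69  38  42  49]]
```

The knob top is at pixel (318,208), right under the gripper as predicted.

Request:
{"name": "servo_tool", "arguments": {
  "targets": [
    [105, 0, 0, 2.5, 0],
    [105, 0, 0, 3, 0],
    [105, 0, 0, 2.7, 0],
    [105, 0, 0, 1.5, 0],
    [105, 0, 0, 0.4, 0]
  ]
}}

```text
time: 39.8
tool_pos: [575.3, 76.7, 36.0]
eef_rot: [0.607, 0.795, -0.001, -0.002]
contact_force: [-0.1, 0.3, -0.5]
width: 50.0
finger_force: 0.0
```

Request:
{"name": "servo_tool", "arguments": {
  "targets": [
    [105, 0, 0, 0, 0],
    [255, 0, 0, 0, 0],
    [255, 0, 0, 0, 0],
    [255, 0, 0, 0, 0],
    [255, 0, 0, 0, 0]
  ],
  "grip_force": 20
}}

```text
time: 40.22
tool_pos: [577.5, 76.8, 40.5]
eef_rot: [0.606, 0.795, 0.001, 0.001]
contact_force: [-0.2, -1.4, 5.8]
width: 12.6
finger_force: 20.6
```

Request:
{"name": "servo_tool", "arguments": {
  "targets": [
    [255, 0, 0, 0, 0],
    [255, 0, 0, 0, 0],
    [255, 0, 0, 0, 0],
    [255, 0, 0, 0, 0],
    [255, 0, 0, 0, 0]
  ]
}}

```text
time: 40.63
tool_pos: [577.5, 76.8, 40.5]
eef_rot: [0.606, 0.796, 0.001, 0.001]
contact_force: [-0.2, -1.3, 7.8]
width: 12.8
finger_force: 20.7
```

Request:
{"name": "servo_tool", "arguments": {
  "targets": [
    [255, 0.036, 0.607, -0.1, -0.117],
    [255, 0.036, 0.607, 0, -0.117],
    [255, 0.036, 0.607, 0, -0.117],
    [255, 0.036, 0.607, 0, -0.117],
    [255, 0.036, 0.607, 0, -0.117]
  ]
}}

```text
time: 41.05
tool_pos: [602.4, 93.4, 40.6]
eef_rot: [0.348, 0.937, 0.0, -0.0]
contact_force: [-4.0, 4.3, 1.7]
width: 12.7
finger_force: 20.3
```

Request:
{"name": "servo_tool", "arguments": {
  "targets": [
    [255, 0.036, 0.607, 0, -0.117],
    [255, 0.036, 0.607, 0, -0.117],
    [255, 0.036, 0.607, 0, -0.117],
    [255, 0.036, 0.607, 0, -0.117],
    [255, 0, 0, 0, 0]
  ]
}}

```text
time: 41.47
tool_pos: [613.5, 115.4, 40.6]
eef_rot: [0.12, 0.993, 0.001, -0.0]
contact_force: [-3.3, 4.3, 2.5]
width: 12.5
finger_force: 20.4
```

```bash
cat > th.py <<'E'
from h import *
s=robot.get_state();p=loc(s["tool_pos"][:2])[0];R=Ro.from_quat(s["eef_rot"]).as_matrix()
print("tcp",p,"z",s["tool_pos"][2].round(1),"theta",round(np.arctan2(100-p[0],-(p[1]+77)),3),"r",np.hypot(p[0]-100,p[1]+77).round(1),"yaw-th",round(yaw0-np.arctan2(R[1,1],R[0,1]),3),"F tool",(R.T@s["contact_force"]).round(1),s["width"].round(1),s["time"])
E
python3 th.py
```

```text
Traceback (most recent call last):
  File "th.py", line 3, in <module>
    print("tcp",p,"z",s["tool_pos"][2].round(1),"theta",round(np.arctan2(100-p[0],-(p[1]+77)),3),"r",np.hypot(p[0]-100,p[1]+77).round(1),"yaw-th",round(yaw0-np.arctan2(R[1,1],R[0,1]),3),"F tool",(R.T@s["contact_force"]).round(1),s["width"].round(1),s["time"])
                                                                                                                                                                                                                                     ^^^^^^^^^^^^^^^^
AttributeError: 'float' object has no attribute 'round'
```

Request:
{"name": "servo_tool", "arguments": {
  "targets": [
    [255, 0.036, 0.607, 0, -0.117],
    [255, 0.036, 0.607, 0, -0.117],
    [255, 0.036, 0.607, 0, -0.117],
    [255, 0.03, 0.55, 0, -0.105],
    [255, 0, 0, 0, 0]
  ]
}}

```text
time: 41.88
tool_pos: [614.0, 138.5, 40.6]
eef_rot: [-0.106, 0.994, 0.0, 0.0]
contact_force: [1.7, 2.3, 0.8]
width: 12.8
finger_force: 20.3
```

```bash
sed -i 's/s\["width"\].round(1)/round(s["width"],1)/' th.py; python3 th.py
```

```text
tcp [  96.9 -129.5] z 40.6 theta 0.059 r 52.6 yaw-th 0.068 F tool [-2.2  1.9 -0.7] 12.8 41.8833
```

Now I'll press gently into the closed stop.

Request:
{"name": "servo_tool", "arguments": {
  "targets": [
    [255, 0, 0.25, 0, -0.04],
    [255, 0, 0.2, 0, -0.03],
    [255, 0, 0.2, 0, 0],
    [255, 0, 0, 0, 0],
    [255, 0, 0, 0, 0]
  ]
}}

```text
time: 42.3
tool_pos: [612.9, 142.8, 40.6]
eef_rot: [-0.136, 0.991, -0.001, 0.001]
contact_force: [4.5, -9.1, 1.0]
width: 12.8
finger_force: 20.5
```

```bash
python3 th.py
```

```text
tcp [ 101.3 -129.7] z 40.6 theta -0.025 r 52.7 yaw-th 0.008 F tool [ -1.9 -10.   -1. ] 12.8 42.3
```

Request:
{"name": "servo_tool", "arguments": {
  "targets": [
    [200, 0, 0, 0, 0],
    [150, 0, 0, 0, 0],
    [105, 0, 0, 0, 0],
    [105, 0, 0, 0, 0],
    [105, 0, 0, -1.5, 0]
  ]
}}

```text
time: 42.72
tool_pos: [610.8, 143.8, 52.7]
eef_rot: [-0.138, 0.99, -0.0, -0.002]
contact_force: [-0.7, -0.8, -0.4]
width: 50.2
finger_force: 0.0
```

Request:
{"name": "servo_tool", "arguments": {
  "targets": [
    [105, 0, 0, -3, 0],
    [105, 0, 0, -4, 0],
    [105, 0, 0, -4, 0],
    [105, 0, 0, -3, 0],
    [105, 0, 0, -1, 0]
  ]
}}

```text
time: 43.13
tool_pos: [613.3, 144.4, 212.4]
eef_rot: [-0.138, 0.99, 0.0, 0.004]
contact_force: [0.3, -0.1, 0.1]
width: 50.5
finger_force: 0.0
```

Request:
{"name": "servo_tool", "arguments": {
  "targets": [
    [105, 0, 0, 0, 0],
    [105, 0, 0, 0, 0],
    [105, 0, 0, 0, 0],
    [105, 0, 0, 0, 0],
    [105, 0, 0, 0, 0]
  ]
}}

```text
time: 43.55
tool_pos: [611.8, 144.0, 203.7]
eef_rot: [-0.138, 0.99, -0.0, -0.001]
contact_force: [-1.0, 0.2, -0.4]
width: 50.2
finger_force: 0.0
```

```bash
python3 look.py w18 20 110; python3 - <<'E'
from h import *
import pickle
c=pickle.load(open("w18.pkl","rb"));g=cv2.cvtColor(cv2.imread("pics/w18.png"),6)
print("knob px",[(t,z,proj(c,[[*wld(100-52*np.sin(t),-77-52*np.cos(t)),z]],True).round(0).tolist()) for t in (0,.1) for z in (56,28)])
print("nose px",[(t,proj(c,[[*wld(100+30*np.sin(t),-77+30*np.cos(t)),28]],True).round(0).tolist()) for t in (0,.1)])
u,v=proj(c,[[*wld(100,-129),56]],True)[0].astype(int);w=g[v-25:v+25,u-30:u+30]
m=(w>140).astype(np.uint8);n,l,st,ce=cv2.connectedComponentsWithStats(m)
print([(st[i,4],(ce[i]+[u-30,v-25]).round(1).tolist()) for i in range(1,n) if st[i,4]>20])
u,v=proj(c,[[*wld(100,-47),28]],True)[0].astype(int);print(u,v);print(np.array2string(g[v-12:v+13:3,u-32:u+33:3],max_line_width=200))
E
```

```text
[-1.   0.2 -0.4] 50.241428950883126 [[ 102.7 -129. ]] [611.8 144.  203.7] 43.55
blob 25 [281.2 107.7] z [[ 63.5 -48.3]] z28 [[ 64.4 -48.7]]
knob px [(0, 56, [[316.0, 190.0]]), (0, 28, [[316.0, 184.0]]), (0.1, 56, [[311.0, 190.0]]), (0.1, 28, [[312.0, 184.0]])]
nose px [(0, [[316.0, 106.0]]), (0.1, [[319.0, 106.0]])]
[(np.int32(445), [316.7, 180.0])]
316 105
[[207 207 209 211 205 211 207 212 212 218 214 212 215 214 252 255 255 255 255 255 255 255]
 [201 208 208 207 206 207 211 211 216 213 212 210 213 216 219 255 255 255 255 255 255 255]
 [202 205 205 206 207 208 207 213 211 213 212 209 215 214 252 255 255 255 255 255 255 255]
 [187 204 206 209 205 208 205 210 210 216 214 215 215 215 233 255 255 255 255 255 255 255]
 [160 192 207 207 207 206 206 213 207 207 210 210 211 211 252 255 255 255 255 255 255 255]
 [107 190 203 208 205 205 208 211 208 213 216 217 214 214 255 255 255 255 255 255 255 255]
 [165 190 203 206 203 205 204 206 207 209 209 215 216 215 254 255 255 255 255 255 255 255]
 [197 201 207 207 199 201 206 208 208 207 209 211 214 212 252 255 255 255 255 255 255 255]
 [201 201 206 207 199 202 199 207 210 211 205 207 214 211 255 255 255 255 255 255 255 255]]
```

The knob and bar lie on the θ≈0 line (pixel column 316.7 against 316 predicted). The visible foot hole hasn't moved, and the gripper is clear above.

```bash
python3 -c "
from workcell import robot
print(robot.job_done())"
```

```text
the job is handed in; nothing more can be done
None
```

The kit is made up and handed in at about 44 s: plate home and flush, bracket flat in its bay, latch at its closed stop, bystanders untouched. Three departures: the first bracket set-down caught the latch tail (about 39 N at the wrist), so I levelled the bracket on the landing and regrasped it; the second set-down was made with the latch at about 1.58 rad, not the 1.75 stop it had first been swung to; and I viewed 12 pictures, over the limit of 10.

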